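Strip the vegetable grater: left-hand hub nut and grating disc

TASK

Strip the vegetable grater for washing: its hub nut has a left-hand thread (notched corners, engraved arrow), so unscrew it clockwise as seen from above, letting your hand rise with it and never forcing the thread or pulling on it before it lets go, and set the nut in the white saucer. Then lift the grating disc straight up off the spindle and lay it flat in the middle of the wire trivet. Set both down rather than drop them, and leave the lemon, the onion and the apple where they are.

Things in the scene. Friction and masses are not known exactly. Their poses are not given: they have to be found in the camera images.
- nut: Hub nut on the grater's spindle: dark grey hexagonal cap nut, 44 mm across flats, 33 mm high, 80 g. Origin: centre of its underside, z up its axis; flats face its own x axis and every 60 degrees from it. Screwed on by a different amount each time; coarse left-hand thread with some play. Turned clockwise seen from above it climbs steadily; the other way it jams. It stays put when let go part-way.
- nut_mark (a point): Middle of the nut's top, 33 mm above its underside. Round it a pale engraved arrow curves clockwise; half-way down, a groove is cut across the nut's six corners, the usual sign of a left-hand thread.
- spindle_tip (a point): Tip of the fixed threaded spindle, 139 mm above the worktop. The nut leaves the thread after a quarter to half a turn in all, then lifts freely. If held at one height while turned, it is pressed down and catches at the end of the thread. The thread bears 25 N; up to 10 N is there at the start, from a sprung seat that pushes disc and nut up by at most 4.5 mm.
- disc: Grating disc: perforated bright metal plate, 140 mm across, 3 mm thick, 0.19 to 0.30 kg, with a square hub upright in its middle. Origin: centre of the plate's underside, z up. Its top lies about 10 mm below the rim of the shallow drum (158 mm wide inside). Held down only by the nut.
- hub_top (a point): Middle of the top of the disc's square hub, 31 mm above the plate's underside. The hub is 36 mm across flats, the flats facing the disc's own x and y axes; it slides with 1.2 mm play on the square part of the spindle. With the nut off, the threaded end (20 mm thick) stands up to 22 mm out of it.
- grater: Vegetable grater with its feed hood taken off: white housing 176 x 168 mm, fixed to the worktop, with a round drum on top, outside 166 mm, rim 102 mm above the worktop; spout and black switch on its front. Origin: on the worktop below the spindle, which stands upright on this axis; x points to its back. It cannot be moved and the spindle does not turn (geared motor).
- saucer: White round china saucer, 132 mm across, loose, for the nut. Origin: centre of its underside; its flat inner floor is 6 mm above that and 98 mm across, its sloping rim 14 mm high. It stands either to the left or to the right of the grater.
- trivet: Wire trivet (grid of parallel bright wires on small feet), 176 x 170 mm, loose, for the disc. Origin: centre of its underside; its top is flat, 15 mm above that. It stands on the other side of the grater from the saucer.
- lemon: Yellow lemon, 83 x 58 x 58 mm, right of and behind the grater; to be left alone. Origin: centre of its underside.
- onion: Brown onion, 75 mm, beside the lemon; to be left alone. Origin: centre of its underside.
- apple: Red apple, 75 mm, behind the grater on the left, in front of the microwave; to be left alone. Origin: centre of its underside.
Mind the look-alikes: they are no part of the job. There is more than one size of the nut; the job needs the smaller.

How it is judged (in metres and radians):
On the way, in this order (a step that is already met when the one before it is completed fails the run):
1. the nut has been unscrewed and lies in the saucer, let go (horizontal distance between nut and saucer below 0.03 m and z of nut in the frame of saucer below 0.03 m and contact force between nut and the fingers below 0.1 N), for 0.2 s.
2. the disc has been lifted off, clear of the spindle tip (z of disc in the frame of grater above 0.14 m), for 0.05 s.
At the end, for the whole second after the job is handed in: the nut rests in the saucer, its origin within 30 mm of the saucer's middle and less than 30 mm above its underside; the disc lies flat on the trivet (tilt below 0.1 rad, its underside less than 20 mm above the trivet's), its centre within 35 mm of the trivet's; both at rest (horizontal distance between nut and saucer below 0.03 m and z of nut in the frame of saucer below 0.03 m and horizontal distance between disc and trivet below 0.035 m and z of disc in the frame of trivet below 0.02 m and angle between disc's own z axis and vertical below 0.1 rad and linear speed of each of disc, nut below 0.02 m/s); the robot touches nothing.
It fails at once if the nut is forced or pulled on its thread (over 25 N between nut and spindle) (contact force between nut and grater above 25 N).
It fails at once if the nut or the disc is dropped (moves at over 0.7 m/s, a fall of about 25 mm, with no finger on it) ((linear speed of nut above 0.7 m/s and contact force between nut and the fingers below 0.1 N) or (linear speed of disc above 0.7 m/s and contact force between disc and the fingers below 0.1 N)).
It fails at once if the lemon, the onion or the apple is moved by more than 20 mm (distance of any of lemon, onion, apple from where it was at the start of the episode above 0.02 m).
It also fails if it takes over 72 s, if anything falls off the work surface, if the arm or the gripper's body presses on something with over 40 N, if the wrist force passes 120 N, or if a joint passes its speed limit or range.

ROBOT

A 6-joint arm with a two-finger parallel gripper is mounted at the origin on a cart in front of the work surface, level with it; the furniture and walls round the work are solid. World frame = base frame: x ahead of the robot, y to its left, z up, the work surface at z = 0. Lengths are in mm, angles in rad, forces in N, time in s.
With the tool pointing down it reaches from about 350 to 875 mm from the base axis. Payload 4.2 kg.
Tool frame: the origin (TCP) lies at the very end of the fingers, on their centre line; the grasp point (between the pads) lies arm.grip_depth behind it (arm.grip_depth is the distance from the TCP to the grasp point, in mm); x points along the fingers, y is the direction in which the jaws open and shut, and the axes are right-handed (so a half turn about x gives the same grasp; the last joint's range is limited). The gripper opens to 85 mm and grips with 20 to 120 N. Pads are 22 mm wide; open, the fingers measure 114 mm over their backs; the gripper's body (76 mm by 85 mm) begins 54 mm behind the grasp point. The pads swing forward as they close: fully open they stand 13 mm farther back than shut.
Start: joints at [0.259, 0.385, 0.008, 0, -1.194, -0.259], TCP at [624.979, 0.025, 231.312] pointing down, gripper open.
Joint ranges: [-3.14, 3.14], [-1.21, 2.06], [-1.07, 1.41], [-3.16, 2.05], [-2.99, -0.16], [-3.1, 3.1]. Speed limits (rad/s): [2.79, 2.79, 3.14, 3.14, 3.14, 3.14].

INTERFACE

Orientations are given as a unit quaternion [x, y, z, w].
In Python, from bench import arm, get_image, models gives the robot as it stands.
- The arm moves only by the tool arm_command, never from a script. Its argument "rows" is a list of rows, each an object of numbers: "dx", "dy", "dz": the shift along the tool's x, y, z in m; "wx", "wy", "wz": the turn, a rotation vector about the tool's x, y, z in degrees; "gripper": the closure, from -1 (fully open) to 1 (shut). A call has exactly 8 rows; each row is the pose to reach, as a shift and turn from the pose measured when the call began, along the tool's axes at that moment; what a row does not reach only later rows make up. A row lasts 1/10 s, in which the tool goes at most 50 mm and 8.59 degrees, less where a joint would pass 70% of its speed; a pose out of reach is approached as far as the arm can. A call with a gripper value outside its range is refused whole. The fingers move at their own pace and stop on an object; the grip force is fixed at half the most. Time passes only in rows, so rows that repeat a pose let the fingers close, or fill a call up. It gives the time, the measured TCP pose, the force and the opening at its end, in the units of the state.
- arm.read_state(): the state, without advancing time (a new reading comes with each control period).
- get_image(name): name is "scene" or "side" or "wrist"; returns a dict with "img" (480x640x3 uint8, red, green, blue), "K" (3x3 intrinsics, pixels), "rvec" (rotation vector, rad) and "tvec" (3), from world to camera coordinates, as OpenCV has them; the wrist camera has in their place "T_tool_cam" (4x4, takes a point from camera to tool coordinates, whose origin is the TCP and whose axes are the tool frame's). Camera axes: x right, y down, z forward; pixel columns grow to the right and rows downward; lengths in mm; the calibration is good to about 2 mm. A picture is of the moment at which its call begins: read the wrist's pose just before it. There is no depth.
- arm.job_done(): hands the job in, once; it reports no verdict.
Trained networks look in the newest picture that a camera, given by its name, has taken for a name from the list of things; names that differ only in an ending like _2 or _b are one class to them, and where a whole thing is asked for, a point or a joint stands for the part that bears it (a point fixed in the world has none). Each returns a list of dicts, best first, with "conf" (0 to 1); they miss things now and then, are a little off and sometimes report something else, mostly with a low value. They report only what shows in the picture. A call takes as long as a camera call. They do not tell look-alikes from the thing itself.
- models.cut_out(camera, query): "mask" (480x640 bool, what is visible of it) and "extent" ([left, top, right, bottom] in pixels, round what is visible of it).
The state is a dict: "clock": time; "joints": joint angles; "joint_vel": joint speeds; "joint_efforts": joint torques, N m; "position": TCP position; "ee_rot": TCP orientation; "contact_force": force on the tool from outside, world axes, zero at the start; "wrist_torque": the same for the moment, N m; "gripper_width": finger opening in mm.
Only numpy, scipy, OpenCV 4.12 (cv2) and the standard library are available. Lean on these libraries where they do the work, as an engineer would, in place of code of your own. Each camera call takes 0.05 s, during which the arm holds its last target.

## Working session

There is one attempt and no reset: what is moved stays moved. The work goes in short steps, Python scripts to look and compute and a tool call to move; the robot and the scene stay as the last step left them, time stands still between calls to the robot, and variables do not carry over. Pictures are saved under pics/ and viewed, and the job is handed in when it is done.

Besides the shell and the picture viewer there is one more tool, called after "Emit:" in YAML: its name, and indented under it one key for each argument. arm_command: Moves the arm, as the interface text tells. Its arguments: {"type":"object","properties":{"rows":{"type":"array"}},"required":["rows"]}

```bash
ls; mkdir -p pics; python3 - <<'E'
from bench import arm,get_image,models
import cv2
s=arm.read_state()
print(s, arm.grip_depth)
for n in["scene","side","wrist"]:
    d=get_image(n); cv2.imwrite(f"pics/{n}0.png",d["img"][:,:,::-1]); print(n,d["K"],d.get("rvec"),d.get("tvec"),d.get("T_tool_cam"))
E
```

```text
pics
{'clock': 0.0, 'joints': array([ 2.58582418e-01,  3.85588226e-01,  6.61284927e-03, -5.08558496e-04,
       -1.19404161e+00, -2.58598816e-01]), 'joint_vel': array([-2.33270721e-04, -3.30694899e-05,  2.06695698e-03, -3.78218367e-04,
       -8.73288199e-04,  7.50124370e-04]), 'joint_efforts': array([-9.55001960e-04, -3.92286408e+01,  1.88399577e+01,  4.18616563e+00,
       -4.72148502e-03,  8.27910434e-07]), 'position': array([6.24398509e+02, 6.17117185e-03, 2.30196000e+02]), 'ee_rot': array([-0.49940947,  0.50064533,  0.50048787,  0.49945603]), 'contact_force': array([-1.30731308, -0.31747652,  0.31653125]), 'wrist_torque': array([0.00400376, 0.00149081, 0.03115919]), 'gripper_width': 85.14449614108459} 18.700000000000003
scene [[504.06238716   0.         316.09356114]
 [  0.         504.06238716 240.54456931]
 [  0.           0.           1.        ]] [ 1.84535187 -0.93789336  0.56413574] [-246.89356113  304.03308057  841.9140831 ] None
side [[440.99005467   0.         315.80296212]
 [  0.         440.99005467 241.36316583]
 [  0.           0.           1.        ]] [ 0.64470421 -2.27387053  1.5548357 ] [442.16952364 199.35962334 810.75858798] None
wrist [[363.65438589   0.         314.19960165]
 [  0.         363.65438589 241.79761478]
 [  0.           0.           1.        ]] None None [[-8.03357372e-04 -2.81685036e-01  9.59506589e-01 -1.42403715e+02]
 [ 9.99999541e-01  2.74834163e-04  9.17944373e-04 -5.78671202e-03]
 [-5.22276384e-04  9.59506886e-01  2.81684686e-01 -7.17427868e+01]
 [ 0.00000000e+00  0.00000000e+00  0.00000000e+00  1.00000000e+00]]
```

View pics/scene0.png

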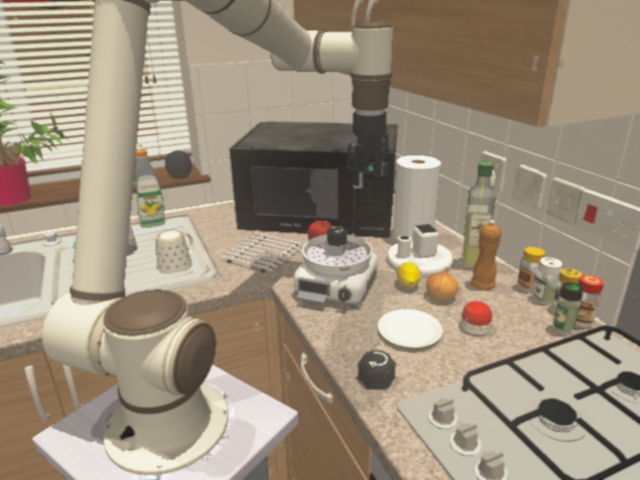

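View pics/side0.png

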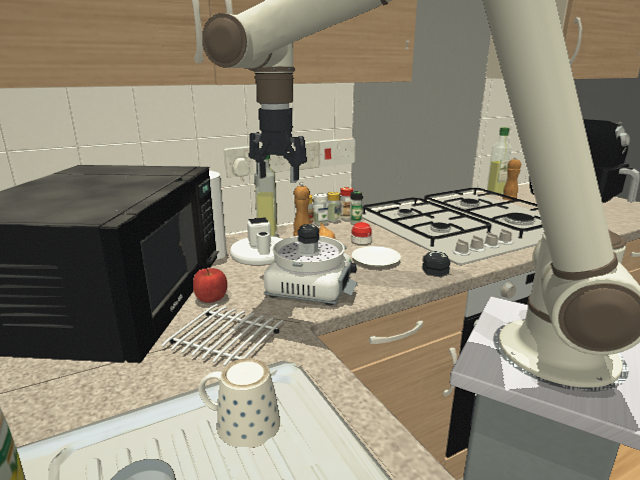

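View pics/wrist0.png

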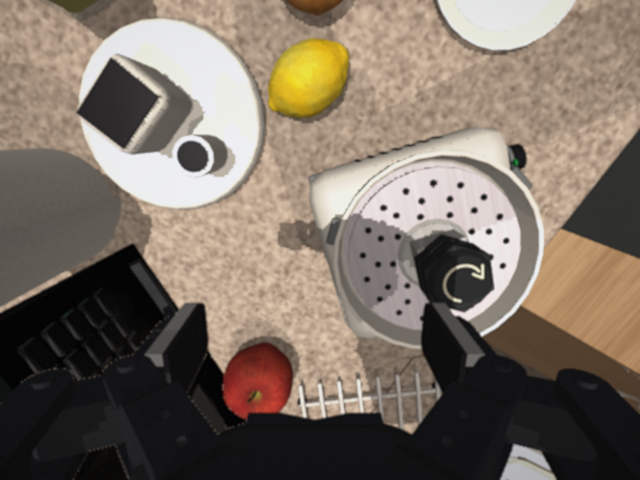

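Candidates for the nut are the nut on the spindle (wrist 455,272; scene 337,236) and the larger loose look-alike on the worktop (scene 377,370). I choose the one on the spindle. The saucer candidates are the empty dish (scene 410,329) and the cruet plate (420,260), and I choose the empty dish to the right. The trivet is on the left (scene 262,250). Next I measure.

```bash
cat > h.py <<'E'
from bench import arm,get_image,models
import cv2,numpy as np
from scipy.spatial.transform import Rotation as Ro
def cam(n):
    s=arm.read_state(); d=get_image(n)
    K=d["K"]
    if n=="wrist":
        T=np.eye(4);T[:3,:3]=Ro.from_quat(s["ee_rot"]).as_matrix();T[:3,3]=s["position"]
        M=T@d["T_tool_cam"]
        R=M[:3,:3].T; t=-R@M[:3,3]
    else:
        R=cv2.Rodrigues(np.array(d["rvec"]))[0]; t=np.array(d["tvec"]).ravel()
    return d["img"],K,R,t
def ray(c,uv):
    _,K,R,t=c
    o=-R.T@t; v=R.T@np.linalg.solve(K,np.array([uv[0],uv[1],1.])); return o,v/np.linalg.norm(v)
def onz(c,uv,z):
    o,v=ray(c,uv); return o+v*(z-o[2])/v[2]
def proj(c,P):
    _,K,R,t=c
    p=(np.atleast_2d(P)@R.T+t)@K.T; return p[:,:2]/p[:,2:]
def tri(cs,uvs):
    A=np.zeros((3,3));b=np.zeros(3)
    for c,uv in zip(cs,uvs):
        o,v=ray(c,uv);Q=np.eye(3)-np.outer(v,v);A+=Q;b+=Q@o
    return np.linalg.solve(A,b)
E
python3 - <<'E'
from h import *
print(Ro.from_quat(arm.read_state()["ee_rot"]).as_matrix().round(3))
cs={n:cam(n) for n in["scene","side","wrist"]}
for n in cs:
  for q in["nut","disc","saucer","trivet","grater","lemon","onion","apple"]:
    for r in models.cut_out(n,q)[:3]:
        m=r["mask"];ys,xs=np.nonzero(m)
        cx,cy=xs.mean(),ys.mean()
        print(n,q,round(r["conf"],2),np.round(r["extent"]),(round(cx),round(cy)), "xy@z0",onz(cs[n],(cx,cy),{"nut":125,"saucer":8,"trivet":15,"disc":92}.get(q,30)).round())
# wrist crop
im=cs["wrist"][0][130:350,330:550]
cv2.imwrite("pics/crop_nut.png",cv2.resize(im,None,fx=2.7,fy=2.7,interpolation=cv2.INTER_CUBIC)[:,:,::-1])
im=cs["scene"][0][180:400,220:520]
cv2.imwrite("pics/crop_scene.png",cv2.resize(im,None,fx=2.6,fy=2.6,interpolation=cv2.INTER_CUBIC)[:,:,::-1])
E
```

```text
[[-0.002 -1.     0.   ]
 [-0.     0.     1.   ]
 [-1.     0.002 -0.   ]]
scene nut 0.82 [359. 351. 396. 391.] (376, 370) xy@z0 [ 186. -286.  125.]
scene nut 0.55 [325. 223. 350. 245.] (337, 236) xy@z0 [540.  31. 125.]
scene nut 0.53 [383. 310. 442. 351.] (410, 328) xy@z0 [ 311. -278.  125.]
scene disc 0.96 [306. 242. 366. 262.] (337, 253) xy@z0 [521.  18.  92.]
scene saucer 0.72 [379. 310. 443. 348.] (410, 328) xy@z0 [ 461. -209.    8.]
scene trivet 0.68 [306. 222. 331. 237.] (318, 229) xy@z0 [742. 237.  15.]
scene trivet 0.59 [292. 233. 378. 305.] (336, 277) xy@z0 [538.  33.  15.]
scene trivet 0.56 [305. 240. 368. 266.] (337, 253) xy@z0 [643. 101.  15.]
scene grater 0.92 [296. 236. 378. 305.] (336, 276) xy@z0 [520.  20.  30.]
scene lemon 0.68 [397. 262. 422. 287.] (409, 274) xy@z0 [ 627. -120.   30.]
scene onion 0.56 [426. 270. 456. 302.] (442, 285) xy@z0 [ 625. -204.   30.]
scene apple 0.7 [307. 221. 333. 238.] (319, 229) xy@z0 [716. 216.  30.]
scene apple 0.49 [306. 241. 368. 264.] (337, 253) xy@z0 [621.  85.  30.]
scene apple 0.46 [222. 232. 304. 273.] (264, 252) xy@z0 [515. 247.
[... 331 characters left out ...]
38.] (326, 232) xy@z0 [ 643. -255.   30.]
side apple 0.9 [193. 269. 227. 303.] (209, 285) xy@z0 [689. 183.  30.]
wrist nut 0.76 [417. 233. 494. 307.] (455, 272) xy@z0 [522.  24. 125.]
wrist disc 0.88 [350. 166. 520. 329.] (429, 237) xy@z0 [532.   7.  92.]
wrist saucer 0.93 [438.   2. 576.  48.] (504, 20) xy@z0 [ 456. -170.    8.]
wrist trivet 0.78 [299. 370. 442. 428.] (369, 396) xy@z0 [559. 222.  15.]
wrist grater 0.9 [310. 125. 542. 349.] (425, 217) xy@z0 [517.   4.  30.]
wrist lemon 0.66 [266.  38. 351. 118.] (309, 77) xy@z0 [ 629. -120.   30.]
wrist onion 0.64 [288.   0. 344.  16.] (315, 6) xy@z0 [ 624. -174.   30.]
wrist apple 0.95 [226. 339. 296. 420.] (258, 379) xy@z0 [686. 188.  30.]
```

View pics/crop_nut.png

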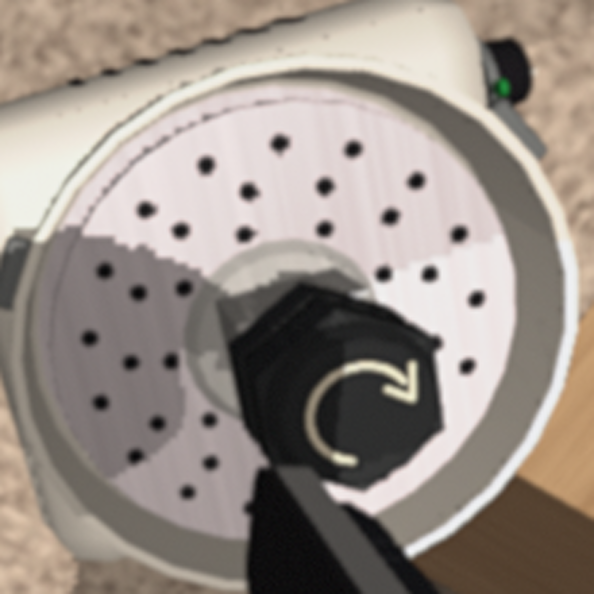

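View pics/crop_scene.png

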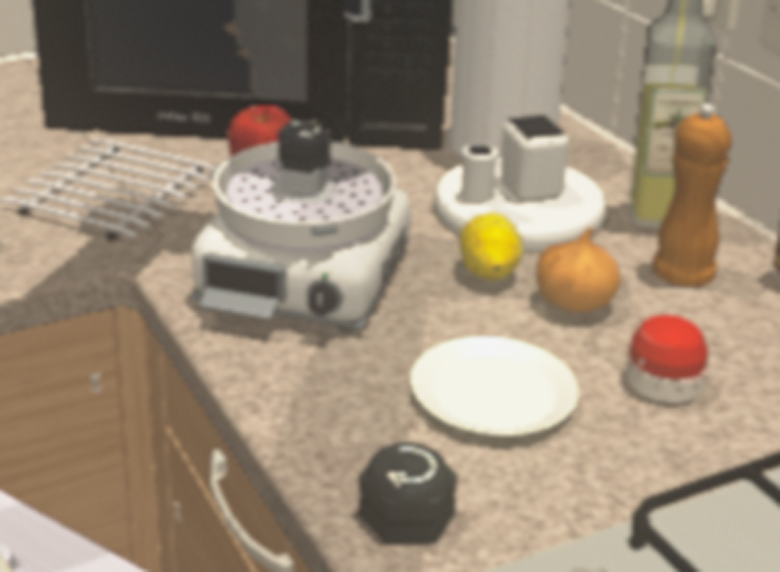

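```bash
python3 - <<'E'
from h import *
cs={n:cam(n) for n in["scene","side","wrist"]}
def mask(n,q,i): return models.cut_out(n,q)[i]["mask"]
# triangulate nut
uv=[]
for n,i in(("scene",1),("side",1)):
    ys,xs=np.nonzero(mask(n,"nut",i)); uv.append((xs.mean(),ys.mean()))
ys,xs=np.nonzero(mask("wrist","nut",0));uv.append((xs.mean(),ys.mean()))
print(uv,tri([cs["scene"],cs["side"],cs["wrist"]],uv),tri([cs["scene"],cs["side"]],uv[:2]))
print("top",[onz(cs["wrist"],(464,283),z).round(1) for z in(150,155,160)])
# drum rim pts outer from crop
pts=np.array([(22,350),(60,180),(180,95),(330,65),(480,130),(560,230),(578,300),(560,390),(500,490),(410,550)])/2.7+[330,130]
W=np.array([onz(cs["wrist"],p,102)[:2] for p in pts])
A=np.c_[2*W,np.ones(len(W))];x=np.linalg.lstsq(A,(W**2).sum(1),rcond=None)[0];print("rim",x[:2],np.sqrt(x[2]+x[0]**2+x[1]**2))
E
```

```text
[(np.float64(376.5725552050473), np.float64(369.54652996845425)), (np.float64(435.28), np.float64(263.31304347826085)), (np.float64(455.00611967361743), np.float64(272.33318223028107))] [374.90801929 -85.13691144  10.49958891] [ 298.75938997 -224.58163282   18.01117638]
top [array([525.4,  22.4, 150. ]), array([527.6,  20.3, 155. ]), array([529.8,  18.2, 160. ])]
rim [527.20001164  21.95305516] 81.12587919195362
```

Emit:
arm_command:
  rows:
    - {"dy": 0.02, "dz": 0.004, "gripper": -1}
    - {"dy": 0.045, "dz": 0.009, "gripper": -1}
    - {"dy": 0.07, "dz": 0.014, "gripper": -1}
    - {"dy": 0.09, "dz": 0.019, "gripper": -1}
    - {"dy": 0.097, "dz": 0.021, "gripper": -1}
    - {"dy": 0.097, "dz": 0.021, "gripper": -1}
    - {"dy": 0.097, "dz": 0.021, "gripper": -1}
    - {"dy": 0.097, "dz": 0.021, "gripper": -1}

```text
validation failed for argument at $.ro...
```

```bash
python3 - <<'E'
from h import *
s=arm.read_state();print(s["position"],s["joints"],s["contact_force"])
c=cam("wrist")
cv2.imwrite("pics/w1.png",c[0][:,:,::-1])
im=c[0][150:400,190:440]
cv2.imwrite("pics/w1c.png",cv2.resize(im,(600,600),interpolation=cv2.INTER_CUBIC)[:,:,::-1])
E
```

```text
[6.24992904e+02 5.45901659e-02 2.31349098e+02] [ 2.58644602e-01  3.84660637e-01  7.93107363e-03  7.06676278e-06
 -1.19399402e+00 -2.58628817e-01] [-0.0573804   0.07546078  0.13612596]
```

View pics/w1.png

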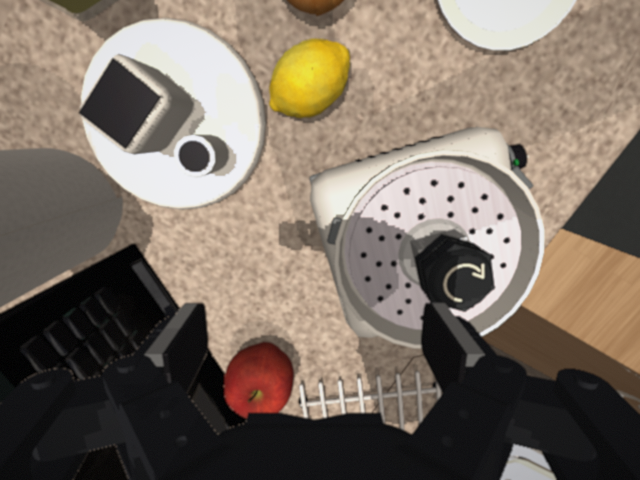

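View pics/w1c.png

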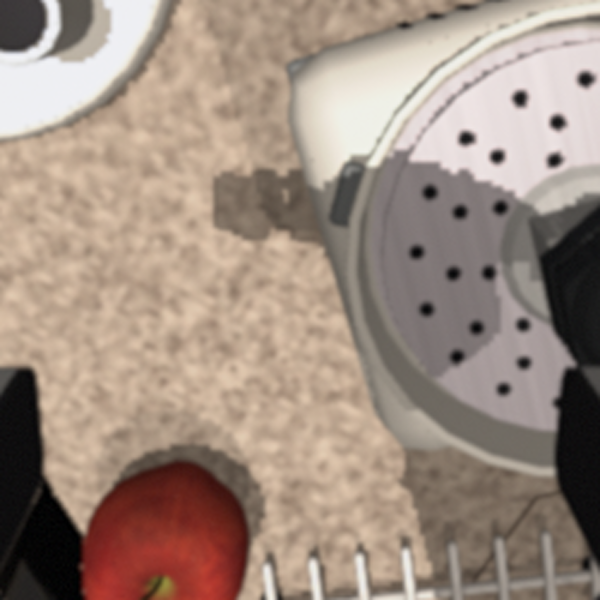

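The move was refused, probably because every field is needed in each row.

Emit:
arm_command:
  rows:
    - {"dx": 0, "dy": 0.02, "dz": 0.004, "wx": 0, "wy": 0, "wz": 0, "gripper": -1}
    - {"dx": 0, "dy": 0.045, "dz": 0.009, "wx": 0, "wy": 0, "wz": 0, "gripper": -1}
    - {"dx": 0, "dy": 0.07, "dz": 0.014, "wx": 0, "wy": 0, "wz": 0, "gripper": -1}
    - {"dx": 0, "dy": 0.09, "dz": 0.019, "wx": 0, "wy": 0, "wz": 0, "gripper": -1}
    - {"dx": 0, "dy": 0.097, "dz": 0.021, "wx": 0, "wy": 0, "wz": 0, "gripper": -1}
    - {"dx": 0, "dy": 0.097, "dz": 0.021, "wx": 0, "wy": 0, "wz": 0, "gripper": -1}
    - {"dx": 0, "dy": 0.097, "dz": 0.021, "wx": 0, "wy": 0, "wz": 0, "gripper": -1}
    - {"dx": 0, "dy": 0.097, "dz": 0.021, "wx": 0, "wy": 0, "wz": 0, "gripper": -1}

```text
clock: 2.65
position: [528.9, 21.0, 231.2]
ee_rot: [-0.5, 0.5, 0.5, 0.5]
contact_force: [0.6, -0.2, 0.7]
gripper_width: 85.4
```

```bash
python3 - <<'E'
from h import *
s=arm.read_state();print(s["clock"],s["position"],s["joints"],s["contact_force"])
c=cam("wrist")
cv2.imwrite("pics/w2.png",c[0][:,:,::-1])
im=c[0][180:380,214:414]
cv2.imwrite("pics/w2c.png",cv2.resize(im,(600,600),interpolation=cv2.INTER_CUBIC)[:,:,::-1])
E
```

```text
2.65 [528.8658913   20.98738359 231.1506202 ] [ 3.46465951e-01  2.22032383e-01 -2.26231811e-01  1.85705306e-04
 -1.12243352e+00 -3.46851434e-01] [ 0.59047835 -0.20969303  0.7264157 ]
```

View pics/w2.png

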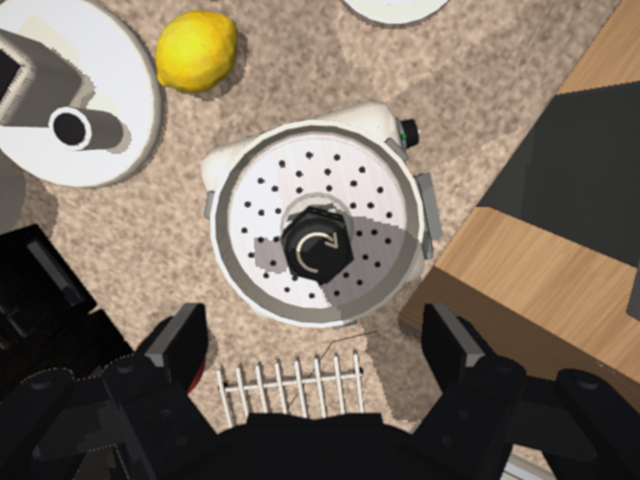

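View pics/w2c.png

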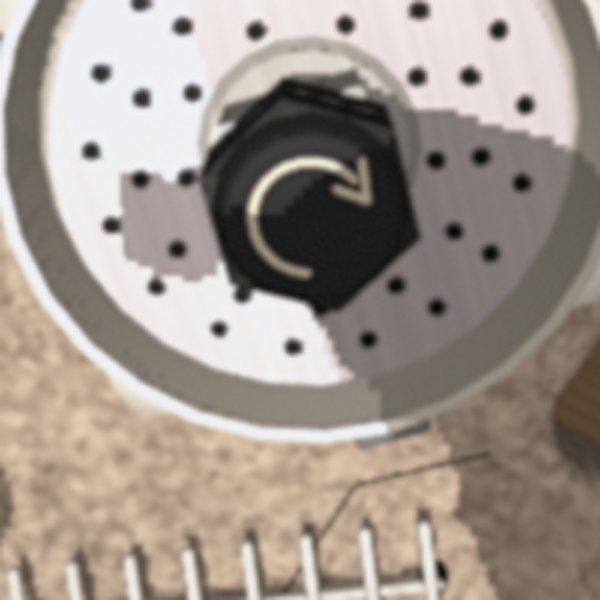

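```bash
cat > fitnut.py <<'E'
from h import *
from scipy.optimize import minimize
def near(n,c,P,q="nut"):
    best=None
    p=proj(c,P)[0]
    for r in models.cut_out(n,q):
        e=r["extent"]; m=np.array([(e[0]+e[2])/2,(e[1]+e[3])/2])
        if np.linalg.norm(m-p)<20 and (best is None or r["conf"]>best["conf"]): best=r
    return best
def hexp(x,y,z,th,h=33,rc=44/np.sqrt(3)):
    a=th+np.pi/6+np.arange(6)*np.pi/3
    P=np.c_[x+rc*np.cos(a),y+rc*np.sin(a)]
    # chamfered top approx
    Pt=np.c_[x+.9*rc*np.cos(a),y+.9*rc*np.sin(a)]
    return np.r_[np.c_[P,np.full(6,z)],np.c_[P,np.full(6,z+h-4)],np.c_[Pt,np.full(6,z+h)]]
def sil(c,P,S=4,box=None):
    p=proj(c,P);h=cv2.convexHull(p.astype(np.float32))[:,0]
    x0,y0,x1,y1=box
    m=np.zeros(((y1-y0)*S,(x1-x0)*S),np.uint8)
    cv2.fillConvexPoly(m,np.round(((h-[x0,y0]+.5)*S)*16).astype(np.int32),1,shift=4)
    return m
E
cat > f1.py <<'E'
from fitnut import *
P0=np.array([527.5,21,137])
data=[]
for n in["wrist","scene","side"]:
    c=cam(n);r=near(n,c,P0)
    if r is None: print("none",n);continue
    e=r["extent"];box=[int(e[0])-12,int(e[1])-12,int(e[2])+12,int(e[3])+12]
    m=r["mask"][box[1]:box[3],box[0]:box[2]].astype(np.uint8)
    M=cv2.resize(m.astype(np.float32),None,fx=4,fy=4,interpolation=cv2.INTER_LINEAR)>.5
    # dark thresh
    data.append((n,c,box,M.astype(np.uint8)));print(n,r["conf"],e)
    cv2.imwrite(f"pics/m_{n}.png",np.hstack([cv2.resize(c[0][box[1]:box[3],box[0]:box[2]],None,fx=4,fy=4)[:,:,::-1],np.repeat(M[:,:,None]*255,3,2).astype(np.uint8)]))
def cost(v,ds):
    s=0
    for n,c,b,M in ds:
        m=sil(c,hexp(*v),box=b); s+=1-(m&M).sum()/(m|M).sum()
    return s
for ds in(data,data[:1]):
  best=None
  for th in np.deg2rad([0,10,20,30,40,50]):
    v=minimize(cost,[*P0[:2],120,th],args=(ds,),method="Nelder-Mead",options=dict(initial_simplex=np.array([[527,21,121,th],[531,21,121,th],[527,25,121,th],[527,21,125,th],[527,21,121,th+.15]]),xatol=.02,fatol=1e-4))
    print(v.x[:3].round(1),np.rad2deg(v.x[3]).round(1),round(v.fun,4))
E
python3 f1.py
```

```text
wrist 0.89 [283.2, 205.0, 353.1, 278.9]
scene 0.86 [326.8, 223.0, 348.8, 249.0]
side 0.94 [297.8, 223.9, 319.6, 242.5]
[526.6  21.5 118. ] 14.4 0.233
[526.8  21.9 117.6] 16.3 0.231
[527.   21.7 117.9] 19.7 0.2408
[527.   21.8 117.5] 14.8 0.2298
[527.9  22.  117.6] 50.1 0.3041
[527.   21.4 117.7] 76.4 0.2304
[526.6  22.5 112.2] 14.4 0.0228
[526.6  22.5 111.9] 14.4 0.0228
[526.6  22.5 112.1] 14.4 0.0229
[526.6  22.6 111.7] 13.9 0.0228
[526.6  22.6 111.8] 74.4 0.0228
[526.6  22.5 112.1] 74.4 0.0227
```

Emit:
arm_command:
  rows:
    - {"dx": 0.005, "dy": 0.002, "dz": 0.001, "wx": -8, "wy": 0, "wz": 0, "gripper": -1}
    - {"dx": 0.01, "dy": 0.002, "dz": 0.001, "wx": -16, "wy": 0, "wz": 0, "gripper": -1}
    - {"dx": 0.02, "dy": 0.002, "dz": 0.001, "wx": -24, "wy": 0, "wz": 0, "gripper": -1}
    - {"dx": 0.03, "dy": 0.002, "dz": 0.001, "wx": -32, "wy": 0, "wz": 0, "gripper": -1}
    - {"dx": 0.04, "dy": 0.002, "dz": 0.001, "wx": -40, "wy": 0, "wz": 0, "gripper": -1}
    - {"dx": 0.045, "dy": 0.002, "dz": 0.001, "wx": -48, "wy": 0, "wz": 0, "gripper": -1}
    - {"dx": 0.05, "dy": 0.002, "dz": 0.001, "wx": -56, "wy": 0, "wz": 0, "gripper": -1}
    - {"dx": 0.05, "dy": 0.002, "dz": 0.001, "wx": -64, "wy": 0, "wz": 0, "gripper": -1}

```text
clock: 3.8
position: [525.7, 21.8, 180.3]
ee_rot: [-0.689, 0.158, 0.69, 0.157]
contact_force: [-0.6, -0.7, -0.4]
gripper_width: 85.4
```

Emit:
arm_command:
  rows:
    - {"dx": 0, "dy": 0, "dz": 0, "wx": -5, "wy": 0, "wz": 0, "gripper": -1}
    - {"dx": 0, "dy": 0, "dz": 0, "wx": -10, "wy": 0, "wz": 0, "gripper": -1}
    - {"dx": 0, "dy": 0, "dz": 0, "wx": -10, "wy": 0, "wz": 0, "gripper": -1}
    - {"dx": 0, "dy": 0, "dz": 0, "wx": -10, "wy": 0, "wz": 0, "gripper": -1}
    - {"dx": 0, "dy": 0, "dz": 0, "wx": -10, "wy": 0, "wz": 0, "gripper": -1}
    - {"dx": 0, "dy": 0, "dz": 0, "wx": -10, "wy": 0, "wz": 0, "gripper": -1}
    - {"dx": 0, "dy": 0, "dz": 0, "wx": -10, "wy": 0, "wz": 0, "gripper": -1}
    - {"dx": 0, "dy": 0, "dz": 0, "wx": -10, "wy": 0, "wz": 0, "gripper": -1}

```text
clock: 4.6
position: [525.7, 21.8, 180.3]
ee_rot: [-0.7, 0.097, 0.701, 0.096]
contact_force: [-0.3, 0.3, -0.5]
gripper_width: 85.5
```

```bash
cat > st.py <<'E'
from h import *
s=arm.read_state();R=Ro.from_quat(s["ee_rot"]).as_matrix()
print(s["clock"],s["position"].round(2),s["joints"].round(3),"F",s["contact_force"].round(2),"M",s["wrist_torque"].round(3),"w",round(s["gripper_width"],2))
print("tool y yaw",np.rad2deg(np.arctan2(R[1,1],R[0,1])).round(2),"x",R[:,0].round(4),"y",R[:,1].round(4),"z",R[:,2].round(4))
E
python3 st.py; python3 f1.py; python3 - <<'E'
from h import *
c=cam("wrist");cv2.imwrite("pics/w3.png",c[0][:,:,::-1])
E
```

```text
4.6 [525.73  21.82 180.34] [ 0.35   0.263 -0.308 -0.    -1.002  0.947] F [-0.3   0.32 -0.52] M [ 0.045 -0.015 -0.006] w 85.52
tool y yaw -105.71 x [-1.8e-03 -5.0e-04 -1.0e+00] y [-0.2707 -0.9627  0.001 ] z [-0.9627  0.2707  0.0016]
wrist 0.79 [274.7, 217.2, 354.0, 315.3]
scene 0.6 [324.3, 224.7, 350.4, 248.1]
side 0.61 [319.1, 224.1, 334.9, 239.1]
[526.8  21.  117.4] 14.2 1.0674
[526.6  21.1 117.9] 15.6 1.0701
[527.1  21.2 117.8] 14.7 1.0725
[526.6  21.1 117.4] 15.4 1.0659
[526.8  21.1 117.8] 60.4 1.1541
[526.8  21.1 117.4] 74.4 1.067
[526.7  21.1 116.4] 14.7 0.0174
[526.5  21.2 116.1] 14.5 0.0172
[526.6  21.2 116.3] 14.6 0.0171
[526.7  21.2 116.6] 14.6 0.017
[526.4  21.2 115.9] 14.1 0.0178
[526.6  21.2 116.3] 74.7 0.0171
```

View pics/w3.png

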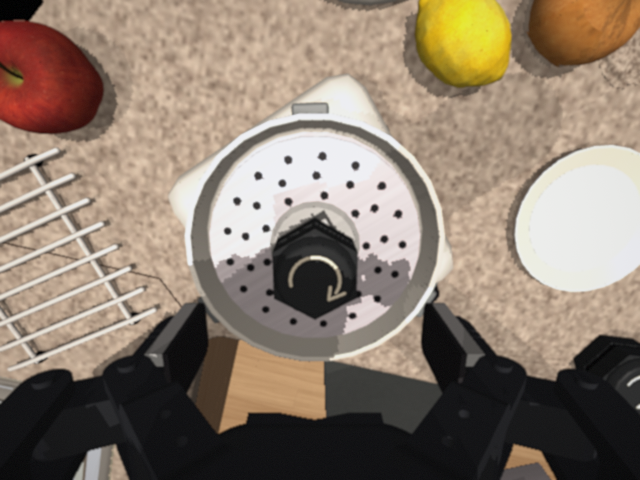

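Emit:
arm_command:
  rows:
    - {"dx": 0.01, "dy": 0, "dz": -0.001, "wx": 0, "wy": 0, "wz": 0, "gripper": -1}
    - {"dx": 0.025, "dy": 0, "dz": -0.001, "wx": 0, "wy": 0, "wz": 0, "gripper": -1}
    - {"dx": 0.04, "dy": 0, "dz": -0.001, "wx": 0, "wy": 0, "wz": 0, "gripper": -1}
    - {"dx": 0.052, "dy": 0, "dz": -0.001, "wx": 0, "wy": 0, "wz": 0, "gripper": -1}
    - {"dx": 0.06, "dy": 0, "dz": -0.001, "wx": 0, "wy": 0, "wz": 0, "gripper": -1}
    - {"dx": 0.061, "dy": 0, "dz": -0.001, "wx": 0, "wy": 0, "wz": 0, "gripper": -1}
    - {"dx": 0.061, "dy": 0, "dz": -0.001, "wx": 0, "wy": 0, "wz": 0, "gripper": -1}
    - {"dx": 0.061, "dy": 0, "dz": -0.001, "wx": 0, "wy": 0, "wz": 0, "gripper": -1}

```text
clock: 5.75
position: [527.1, 21.6, 119.9]
ee_rot: [-0.7, 0.097, 0.701, 0.096]
contact_force: [0.1, 0.9, -0.3]
gripper_width: 85.1
```

```bash
python3 st.py; python3 - <<'E'
from h import *
for n in["side","scene"]:
    c=cam(n);o=(220,150) if n=="side" else (250,150)
    im=c[0][o[1]:o[1]+150,o[0]:o[0]+180]
    cv2.imwrite(f"pics/{n}4.png",cv2.resize(im,None,fx=4,fy=4,interpolation=cv2.INTER_CUBIC)[:,:,::-1])
E
```

```text
5.75 [527.11  21.64 119.94] [ 0.349  0.333 -0.383  0.    -0.855  0.948] F [ 0.11  0.9  -0.29] M [ 0.016 -0.03   0.016] w 85.11
tool y yaw -105.68 x [-5.e-04 -2.e-04 -1.e+00] y [-2.703e-01 -9.628e-01  3.000e-04] z [-9.628e-01  2.703e-01  4.000e-04]
```

View pics/side4.png

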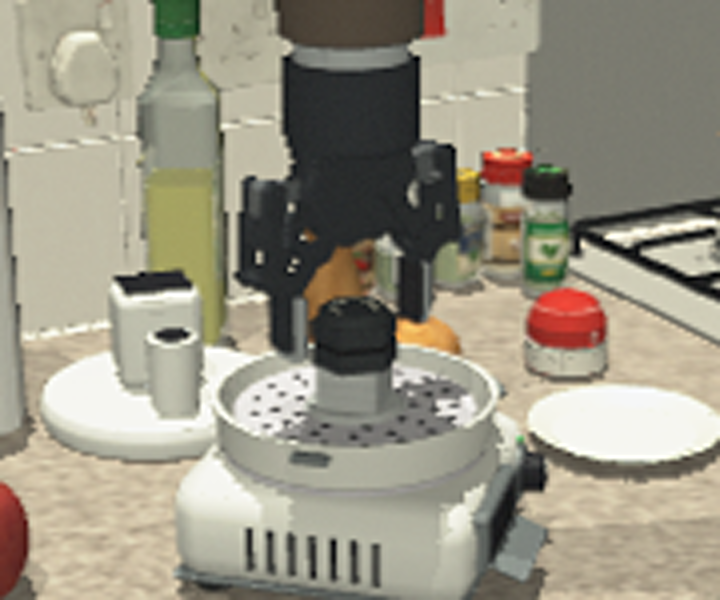

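View pics/scene4.png

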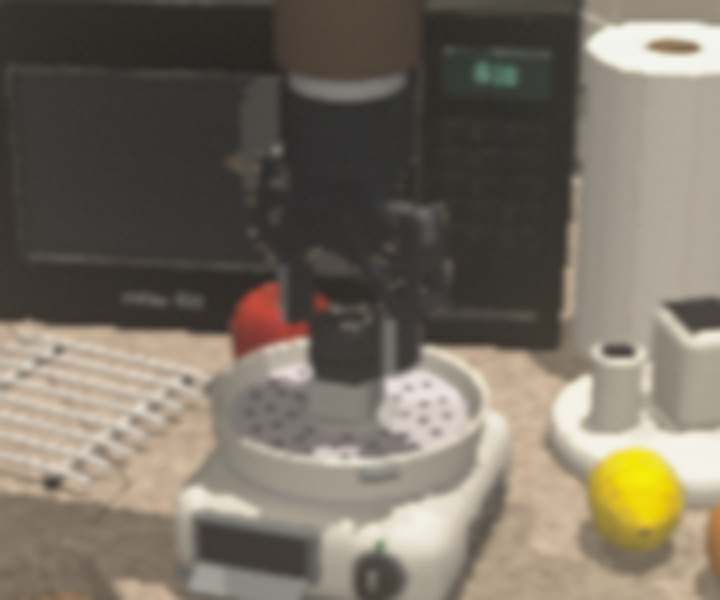

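Emit:
arm_command:
  rows:
    - {"dx": 0.002, "dy": 0, "dz": 0, "wx": 0, "wy": 0, "wz": 0, "gripper": -1}
    - {"dx": 0.002, "dy": 0, "dz": 0, "wx": 0, "wy": 0, "wz": 0, "gripper": -0.3}
    - {"dx": 0.002, "dy": 0, "dz": 0, "wx": 0, "wy": 0, "wz": 0, "gripper": -0.1}
    - {"dx": 0.002, "dy": 0, "dz": 0, "wx": 0, "wy": 0, "wz": 0, "gripper": 0}
    - {"dx": 0.002, "dy": 0, "dz": 0, "wx": 0, "wy": 0, "wz": 0, "gripper": 0.1}
    - {"dx": 0.002, "dy": 0, "dz": 0, "wx": 0, "wy": 0, "wz": 0, "gripper": 0.5}
    - {"dx": 0.002, "dy": 0, "dz": 0, "wx": 0, "wy": 0, "wz": 0, "gripper": 1}
    - {"dx": 0.002, "dy": 0, "dz": 0, "wx": 0, "wy": 0, "wz": 0, "gripper": 1}

```text
clock: 6.65
position: [527.1, 21.6, 118.2]
ee_rot: [-0.7, 0.097, 0.701, 0.096]
contact_force: [-0.5, -0.6, 3.9]
gripper_width: 43.2
```

```bash
python3 st.py
```

```text
6.65 [527.1   21.58 118.22] [ 0.349  0.335 -0.385  0.    -0.851  0.948] F [-0.49 -0.57  3.87] M [-0.232  0.216 -0.023] w 43.16
tool y yaw -105.68 x [-2.e-04 -2.e-04 -1.e+00] y [-2.703e-01 -9.628e-01  3.000e-04] z [-9.628e-01  2.703e-01  1.000e-04]
```

Emit:
arm_command:
  rows:
    - {"dx": 0, "dy": 0, "dz": 0, "wx": 1, "wy": 0, "wz": 0, "gripper": 1}
    - {"dx": 0, "dy": 0, "dz": 0, "wx": 2, "wy": 0, "wz": 0, "gripper": 1}
    - {"dx": -0.0001, "dy": 0, "dz": 0, "wx": 3, "wy": 0, "wz": 0, "gripper": 1}
    - {"dx": -0.0001, "dy": 0, "dz": 0, "wx": 4, "wy": 0, "wz": 0, "gripper": 1}
    - {"dx": -0.0002, "dy": 0, "dz": 0, "wx": 5, "wy": 0, "wz": 0, "gripper": 1}
    - {"dx": -0.0002, "dy": 0, "dz": 0, "wx": 6, "wy": 0, "wz": 0, "gripper": 1}
    - {"dx": -0.0002, "dy": 0, "dz": 0, "wx": 6, "wy": 0, "wz": 0, "gripper": 1}
    - {"dx": -0.0002, "dy": 0, "dz": 0, "wx": 6, "wy": 0, "wz": 0, "gripper": 1}

```text
clock: 7.45
position: [527.5, 21.7, 118.5]
ee_rot: [0.695, -0.133, -0.694, -0.133]
contact_force: [1.6, 0.3, 1.0]
gripper_width: 42.8
```

```bash
python3 st.py
```

```text
7.45 [527.47  21.74 118.48] [ 0.349  0.335 -0.385  0.    -0.851  0.843] F [1.64 0.26 1.  ] M [ 0.073 -0.404  0.068] w 42.82
tool y yaw -111.68 x [ 6.e-04  1.e-04 -1.e+00] y [-3.694e-01 -9.293e-01 -3.000e-04] z [-9.293e-01  3.694e-01 -6.000e-04]
```

Emit:
arm_command:
  rows:
    - {"dx": -0.0001, "dy": 0, "dz": 0, "wx": 2, "wy": 0, "wz": 0, "gripper": 1}
    - {"dx": -0.0002, "dy": 0, "dz": 0, "wx": 4, "wy": 0, "wz": 0, "gripper": 1}
    - {"dx": -0.0003, "dy": 0, "dz": 0, "wx": 6, "wy": 0, "wz": 0, "gripper": 1}
    - {"dx": -0.0003, "dy": 0, "dz": 0, "wx": 8, "wy": 0, "wz": 0, "gripper": 1}
    - {"dx": -0.0004, "dy": 0, "dz": 0, "wx": 10, "wy": 0, "wz": 0, "gripper": 1}
    - {"dx": -0.0005, "dy": 0, "dz": 0, "wx": 12, "wy": 0, "wz": 0, "gripper": 1}
    - {"dx": -0.0005, "dy": 0, "dz": 0, "wx": 12, "wy": 0, "wz": 0, "gripper": 1}
    - {"dx": -0.0005, "dy": 0, "dz": 0, "wx": 12, "wy": 0, "wz": 0, "gripper": 1}

```text
clock: 8.25
position: [528.0, 21.8, 119.0]
ee_rot: [0.677, -0.204, -0.676, -0.205]
contact_force: [2.9, -0.3, -0.0]
gripper_width: 42.8
```

```bash
python3 st.py
```

```text
8.25 [528.02  21.82 119.02] [ 0.349  0.335 -0.384  0.    -0.851  0.635] F [ 2.88 -0.33 -0.03] M [ 0.008 -0.802  0.01 ] w 42.82
tool y yaw -123.65 x [ 1.9e-03  4.0e-04 -1.0e+00] y [-0.5541 -0.8325 -0.0014] z [-0.8325  0.5541 -0.0013]
```

Emit:
arm_command:
  rows:
    - {"dx": -0.0001, "dy": 0, "dz": 0, "wx": 3, "wy": 0, "wz": 0, "gripper": 1}
    - {"dx": -0.0002, "dy": 0, "dz": 0, "wx": 6, "wy": 0, "wz": 0, "gripper": 1}
    - {"dx": -0.0003, "dy": 0, "dz": 0, "wx": 9, "wy": 0, "wz": 0, "gripper": 1}
    - {"dx": -0.0004, "dy": 0, "dz": 0, "wx": 12, "wy": 0, "wz": 0, "gripper": 1}
    - {"dx": -0.0005, "dy": 0, "dz": 0, "wx": 14, "wy": 0, "wz": 0, "gripper": 1}
    - {"dx": -0.0006, "dy": 0, "dz": 0, "wx": 16, "wy": 0, "wz": 0, "gripper": 1}
    - {"dx": -0.0006, "dy": 0, "dz": 0, "wx": 16, "wy": 0, "wz": 0, "gripper": 1}
    - {"dx": -0.0006, "dy": 0, "dz": 0, "wx": 16, "wy": 0, "wz": 0, "gripper": 1}

```text
clock: 9.05
position: [527.5, 21.7, 119.5]
ee_rot: [0.642, -0.296, -0.642, -0.297]
contact_force: [0.4, 0.2, 1.0]
gripper_width: 42.6
```

```bash
python3 st.py
```

```text
9.05 [527.53  21.73 119.46] [ 0.349  0.334 -0.383  0.    -0.853  0.356] F [0.36 0.2  1.  ] M [ 0.062 -0.136  0.072] w 42.65
tool y yaw -139.61 x [ 8.e-04  3.e-04 -1.e+00] y [-0.7616 -0.648  -0.0008] z [-6.480e-01  7.616e-01 -3.000e-04]
```

Emit:
arm_command:
  rows:
    - {"dx": -0.0002, "dy": 0, "dz": 0, "wx": 4, "wy": 0, "wz": 0, "gripper": 1}
    - {"dx": -0.0003, "dy": 0, "dz": 0, "wx": 8, "wy": 0, "wz": 0, "gripper": 1}
    - {"dx": -0.0005, "dy": 0, "dz": 0, "wx": 12, "wy": 0, "wz": 0, "gripper": 1}
    - {"dx": -0.0007, "dy": 0, "dz": 0, "wx": 16, "wy": 0, "wz": 0, "gripper": 1}
    - {"dx": -0.0008, "dy": 0, "dz": 0, "wx": 20, "wy": 0, "wz": 0, "gripper": 1}
    - {"dx": -0.0008, "dy": 0, "dz": 0, "wx": 20, "wy": 0, "wz": 0, "gripper": 1}
    - {"dx": -0.0008, "dy": 0, "dz": 0, "wx": 20, "wy": 0, "wz": 0, "gripper": 1}
    - {"dx": -0.0008, "dy": 0, "dz": 0, "wx": 20, "wy": 0, "wz": 0, "gripper": 1}

```text
clock: 9.85
position: [527.1, 21.7, 119.9]
ee_rot: [-0.581, 0.403, 0.581, 0.403]
contact_force: [-0.0, -0.2, -1.8]
gripper_width: 43.1
```

```bash
python3 st.py
```

```text
9.85 [527.1   21.65 119.94] [ 0.349  0.333 -0.383 -0.    -0.855  0.008] F [-0.03 -0.24 -1.81] M [ 0.01  -0.01  -0.025] w 43.08
tool y yaw -159.54 x [-2.e-04  1.e-04 -1.e+00] y [-9.369e-01 -3.495e-01  2.000e-04] z [-3.495e-01  9.369e-01  2.000e-04]
```

Emit:
arm_command:
  rows:
    - {"dx": 0, "dy": 0, "dz": 0, "wx": 4, "wy": 0, "wz": 0, "gripper": 1}
    - {"dx": -0.0001, "dy": 0, "dz": 0, "wx": 8, "wy": 0, "wz": 0, "gripper": 1}
    - {"dx": -0.0002, "dy": 0, "dz": 0, "wx": 12, "wy": 0, "wz": 0, "gripper": 1}
    - {"dx": -0.0003, "dy": 0, "dz": 0, "wx": 16, "wy": 0, "wz": 0, "gripper": 1}
    - {"dx": -0.0004, "dy": 0, "dz": 0, "wx": 20, "wy": 0, "wz": 0, "gripper": 1}
    - {"dx": -0.0005, "dy": 0, "dz": 0, "wx": 20, "wy": 0, "wz": 0, "gripper": 1}
    - {"dx": -0.0005, "dy": 0, "dz": 0, "wx": 20, "wy": 0, "wz": 0, "gripper": 1}
    - {"dx": -0.0005, "dy": 0, "dz": 0, "wx": 20, "wy": 0, "wz": 0, "gripper": 1}

```text
clock: 10.65
position: [527.0, 21.6, 120.4]
ee_rot: [-0.502, 0.498, 0.502, 0.498]
contact_force: [0.5, -0.1, -0.2]
gripper_width: 43.0
```

```bash
python3 st.py
```

```text
10.65 [527.    21.62 120.35] [ 0.349  0.332 -0.383 -0.    -0.856 -0.339] F [ 0.46 -0.08 -0.21] M [-0.062  0.025 -0.042] w 43.05
tool y yaw -179.48 x [-5.e-04  1.e-04 -1.e+00] y [-1.0e+00 -9.1e-03  5.0e-04] z [-9.1e-03  1.0e+00  1.0e-04]
```

Emit:
arm_command:
  rows:
    - {"dx": -0.0001, "dy": 0, "dz": 0, "wx": 4, "wy": 0, "wz": 0, "gripper": 1}
    - {"dx": -0.0002, "dy": 0, "dz": 0, "wx": 8, "wy": 0, "wz": 0, "gripper": 1}
    - {"dx": -0.0004, "dy": 0, "dz": 0, "wx": 12, "wy": 0, "wz": 0, "gripper": 1}
    - {"dx": -0.0005, "dy": 0, "dz": 0, "wx": 16, "wy": 0, "wz": 0, "gripper": 1}
    - {"dx": -0.0006, "dy": 0, "dz": 0, "wx": 20, "wy": 0, "wz": 0, "gripper": 1}
    - {"dx": -0.0006, "dy": 0, "dz": 0, "wx": 20, "wy": 0, "wz": 0, "gripper": 1}
    - {"dx": -0.0006, "dy": 0, "dz": 0, "wx": 20, "wy": 0, "wz": 0, "gripper": 1}
    - {"dx": -0.0006, "dy": 0, "dz": 0, "wx": 20, "wy": 0, "wz": 0, "gripper": 1}

```text
clock: 11.45
position: [527.0, 21.6, 121.0]
ee_rot: [-0.408, 0.577, 0.409, 0.577]
contact_force: [-0.4, 0.4, -0.7]
gripper_width: 43.0
```

```bash
python3 st.py
```

```text
11.45 [526.99  21.59 120.98] [ 0.349  0.332 -0.382 -0.    -0.858 -0.687] F [-0.44  0.36 -0.74] M [-0.02   0.063  0.074] w 43.04
tool y yaw 160.59 x [-5.e-04  1.e-04 -1.e+00] y [-9.432e-01  3.322e-01  5.000e-04] z [ 3.322e-01  9.432e-01 -1.000e-04]
```

Emit:
arm_command:
  rows:
    - {"dx": -0.0002, "dy": 0, "dz": 0, "wx": 5, "wy": 0, "wz": 0, "gripper": 1}
    - {"dx": -0.0003, "dy": 0, "dz": 0, "wx": 10, "wy": 0, "wz": 0, "gripper": 1}
    - {"dx": -0.0005, "dy": 0, "dz": 0, "wx": 15, "wy": 0, "wz": 0, "gripper": 1}
    - {"dx": -0.0006, "dy": 0, "dz": 0, "wx": 20, "wy": 0, "wz": 0, "gripper": 1}
    - {"dx": -0.0008, "dy": 0, "dz": 0, "wx": 25, "wy": 0, "wz": 0, "gripper": 1}
    - {"dx": -0.0008, "dy": 0, "dz": 0, "wx": 25, "wy": 0, "wz": 0, "gripper": 1}
    - {"dx": -0.0008, "dy": 0, "dz": 0, "wx": 25, "wy": 0, "wz": 0, "gripper": 1}
    - {"dx": -0.0008, "dy": 0, "dz": 0, "wx": 25, "wy": 0, "wz": 0, "gripper": 1}

```text
clock: 12.25
position: [527.0, 21.6, 121.7]
ee_rot: [-0.274, 0.652, 0.275, 0.651]
contact_force: [0.3, 0.6, -1.1]
gripper_width: 42.9
```

```bash
python3 st.py
```

```text
12.25 [527.    21.62 121.73] [ 0.349  0.331 -0.381 -0.    -0.86  -1.122] F [ 0.35  0.6  -1.14] M [ 0.017 -0.028 -0.053] w 42.94
tool y yaw 135.68 x [-5.e-04  0.e+00 -1.e+00] y [-7.155e-01  6.986e-01  4.000e-04] z [ 6.986e-01  7.155e-01 -3.000e-04]
```

Emit:
arm_command:
  rows:
    - {"dx": -0.0002, "dy": 0, "dz": 0, "wx": 5, "wy": 0, "wz": 0, "gripper": 1}
    - {"dx": -0.0003, "dy": 0, "dz": 0, "wx": 10, "wy": 0, "wz": 0, "gripper": 1}
    - {"dx": -0.0005, "dy": 0, "dz": 0, "wx": 15, "wy": 0, "wz": 0, "gripper": 1}
    - {"dx": -0.0006, "dy": 0, "dz": 0, "wx": 20, "wy": 0, "wz": 0, "gripper": 1}
    - {"dx": -0.0008, "dy": 0, "dz": 0, "wx": 25, "wy": 0, "wz": 0, "gripper": 1}
    - {"dx": -0.0009, "dy": 0, "dz": 0, "wx": 30, "wy": 0, "wz": 0, "gripper": 1}
    - {"dx": -0.0009, "dy": 0, "dz": 0, "wx": 30, "wy": 0, "wz": 0, "gripper": 1}
    - {"dx": -0.0009, "dy": 0, "dz": 0, "wx": 30, "wy": 0, "wz": 0, "gripper": 1}

```text
clock: 13.05
position: [527.0, 21.6, 122.6]
ee_rot: [-0.097, 0.701, 0.097, 0.7]
contact_force: [0.4, -0.1, -0.4]
gripper_width: 42.7
```

```bash
python3 st.py
```

```text
13.05 [526.98  21.6  122.63] [ 0.349  0.33  -0.38  -0.    -0.862 -1.643] F [ 0.44 -0.07 -0.38] M [-0.019 -0.019 -0.014] w 42.74
tool y yaw 105.82 x [-6.e-04  0.e+00 -1.e+00] y [-2.726e-01  9.621e-01  2.000e-04] z [ 9.621e-01  2.726e-01 -5.000e-04]
```

Emit:
arm_command:
  rows:
    - {"dx": -0.0002, "dy": 0, "dz": 0, "wx": 5, "wy": 0, "wz": 0, "gripper": 1}
    - {"dx": -0.0003, "dy": 0, "dz": 0, "wx": 10, "wy": 0, "wz": 0, "gripper": 1}
    - {"dx": -0.0005, "dy": 0, "dz": 0, "wx": 15, "wy": 0, "wz": 0, "gripper": 1}
    - {"dx": -0.0006, "dy": 0, "dz": 0, "wx": 20, "wy": 0, "wz": 0, "gripper": 1}
    - {"dx": -0.0008, "dy": 0, "dz": 0, "wx": 25, "wy": 0, "wz": 0, "gripper": 1}
    - {"dx": -0.001, "dy": 0, "dz": 0, "wx": 32, "wy": 0, "wz": 0, "gripper": 1}
    - {"dx": -0.001, "dy": 0, "dz": 0, "wx": 36, "wy": 0, "wz": 0, "gripper": 1}
    - {"dx": -0.001, "dy": 0, "dz": 0, "wx": 36, "wy": 0, "wz": 0, "gripper": 1}

```text
clock: 13.85
position: [527.1, 21.6, 123.7]
ee_rot: [0.123, 0.696, -0.123, 0.696]
contact_force: [-0.3, -0.7, -0.1]
gripper_width: 42.9
```

```bash
python3 st.py
```

```text
13.85 [527.11  21.63 123.72] [ 0.349  0.328 -0.379 -0.    -0.864 -2.27 ] F [-0.3  -0.69 -0.08] M [0.068 0.016 0.011] w 42.88
tool y yaw 69.92 x [-3.e-04  1.e-04 -1.e+00] y [ 0.3433  0.9392 -0.    ] z [ 9.392e-01 -3.433e-01 -3.000e-04]
```

Emit:
arm_command:
  rows:
    - {"dx": -0.0002, "dy": 0, "dz": 0, "wx": 0, "wy": 0, "wz": 0, "gripper": 1}
    - {"dx": -0.0004, "dy": 0, "dz": 0, "wx": 0, "wy": 0, "wz": 0, "gripper": 1}
    - {"dx": -0.0006, "dy": 0, "dz": 0, "wx": 0, "wy": 0, "wz": 0, "gripper": 1}
    - {"dx": -0.0008, "dy": 0, "dz": 0, "wx": 0, "wy": 0, "wz": 0, "gripper": 1}
    - {"dx": -0.001, "dy": 0, "dz": 0, "wx": 0, "wy": 0, "wz": 0, "gripper": 1}
    - {"dx": -0.001, "dy": 0, "dz": 0, "wx": 0, "wy": 0, "wz": 0, "gripper": 1}
    - {"dx": -0.001, "dy": 0, "dz": 0, "wx": 0, "wy": 0, "wz": 0, "gripper": 1}
    - {"dx": -0.001, "dy": 0, "dz": 0, "wx": 0, "wy": 0, "wz": 0, "gripper": 1}

```text
clock: 14.65
position: [527.1, 21.7, 124.7]
ee_rot: [0.123, 0.696, -0.123, 0.696]
contact_force: [0.4, 0.9, -1.0]
gripper_width: 43.1
```

```bash
python3 st.py
```

```text
14.65 [527.11  21.68 124.7 ] [ 0.349  0.327 -0.377 -0.    -0.867 -2.27 ] F [ 0.4   0.88 -1.01] M [-0.011  0.014 -0.017] w 43.08
tool y yaw 69.93 x [-3.e-04  1.e-04 -1.e+00] y [ 0.3431  0.9393 -0.    ] z [ 9.393e-01 -3.431e-01 -3.000e-04]
```

Emit:
arm_command:
  rows:
    - {"dx": -0.0005, "dy": 0, "dz": 0, "wx": 0, "wy": 0, "wz": 0, "gripper": 1}
    - {"dx": -0.001, "dy": 0, "dz": 0, "wx": 0, "wy": 0, "wz": 0, "gripper": 1}
    - {"dx": -0.0014, "dy": 0, "dz": 0, "wx": 0, "wy": 0, "wz": 0, "gripper": 1}
    - {"dx": -0.0018, "dy": 0, "dz": 0, "wx": 0, "wy": 0, "wz": 0, "gripper": 1}
    - {"dx": -0.0022, "dy": 0, "dz": 0, "wx": 0, "wy": 0, "wz": 0, "gripper": 1}
    - {"dx": -0.0025, "dy": 0, "dz": 0, "wx": 0, "wy": 0, "wz": 0, "gripper": 1}
    - {"dx": -0.0025, "dy": 0, "dz": 0, "wx": 0, "wy": 0, "wz": 0, "gripper": 1}
    - {"dx": -0.0025, "dy": 0, "dz": 0, "wx": 0, "wy": 0, "wz": 0, "gripper": 1}

```text
clock: 15.45
position: [527.1, 21.7, 127.2]
ee_rot: [0.123, 0.696, -0.123, 0.696]
contact_force: [-0.2, -0.5, -1.1]
gripper_width: 43.1
```

```bash
python3 st.py
```

```text
15.45 [527.1   21.67 127.21] [ 0.349  0.324 -0.374 -0.    -0.873 -2.27 ] F [-0.19 -0.51 -1.07] M [-0.013 -0.017  0.007] w 43.15
tool y yaw 69.93 x [-3.e-04  1.e-04 -1.e+00] y [0.3432 0.9393 0.    ] z [ 9.393e-01 -3.432e-01 -3.000e-04]
```

Emit:
arm_command:
  rows:
    - {"dx": -0.004, "dy": 0, "dz": 0, "wx": 0, "wy": 0, "wz": 0, "gripper": 1}
    - {"dx": -0.01, "dy": 0, "dz": 0, "wx": 0, "wy": 0, "wz": 0, "gripper": 1}
    - {"dx": -0.02, "dy": 0, "dz": 0, "wx": 0, "wy": 0, "wz": 0, "gripper": 1}
    - {"dx": -0.03, "dy": 0, "dz": 0, "wx": 0, "wy": 0, "wz": 0, "gripper": 1}
    - {"dx": -0.04, "dy": 0, "dz": 0, "wx": 0, "wy": 0, "wz": 0, "gripper": 1}
    - {"dx": -0.048, "dy": 0, "dz": 0, "wx": 0, "wy": 0, "wz": 0, "gripper": 1}
    - {"dx": -0.05, "dy": 0, "dz": 0, "wx": 0, "wy": 0, "wz": 0, "gripper": 1}
    - {"dx": -0.05, "dy": 0, "dz": 0, "wx": 0, "wy": 0, "wz": 0, "gripper": 1}

```text
clock: 16.25
position: [527.2, 21.7, 177.7]
ee_rot: [0.123, 0.696, -0.123, 0.696]
contact_force: [0.1, 0.7, -0.4]
gripper_width: 42.7
```

```bash
python3 st.py; python3 - <<'E'
from h import *
for n in["side"]:
    c=cam(n);o=(220,150)
    im=c[0][o[1]:o[1]+150,o[0]:o[0]+180]
    cv2.imwrite(f"pics/{n}5.png",cv2.resize(im,None,fx=4,fy=4,interpolation=cv2.INTER_CUBIC)[:,:,::-1])
cs={}
for n in["scene","side","wrist"]:
    c=cam(n)
    for r in models.cut_out(n,"saucer")[:3]:
        m=r["mask"].astype(np.uint8)
        k=max(cv2.findContours(m,cv2.RETR_EXTERNAL,cv2.CHAIN_APPROX_NONE)[0],key=cv2.contourArea)
        W=np.array([onz(c,p,14)[:2] for p in k[:,0]])
        x,rad=cv2.minEnclosingCircle(W.astype(np.float32))
        print(n,round(r["conf"],2),r["extent"],x,rad)
E
```

```text
16.25 [527.21  21.72 177.68] [ 0.349  0.267 -0.31  -0.    -0.993 -2.27 ] F [ 0.09  0.66 -0.45] M [-0.037 -0.026  0.017] w 42.66
tool y yaw 69.93 x [ 6.e-04  5.e-04 -1.e+00] y [3.432e-01 9.393e-01 6.000e-04] z [ 9.393e-01 -3.432e-01  4.000e-04]
scene 0.58 [381.2, 312.4, 440.6, 345.3] (455.80181884765625, -212.08322143554688) 66.92668151855469
side 0.84 [352.9, 246.0, 399.9, 266.0] (456.9677429199219, -202.11399841308594) 65.88036346435547
wrist 0.94 [0.0, 164.3, 116.3, 309.2] (458.58001708984375, -210.01495361328125) 65.69667053222656
```

View pics/side5.png

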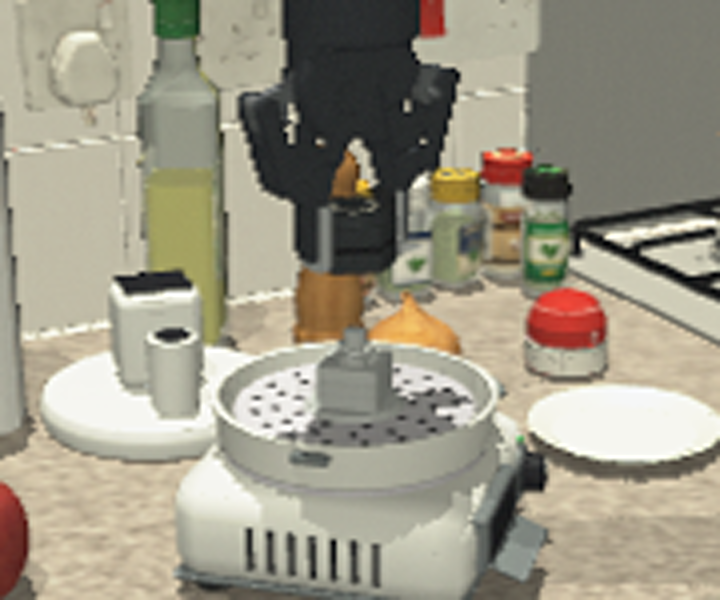

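Emit:
arm_command:
  rows:
    - {"dx": 0, "dy": -0.015, "dz": 0.001, "wx": 0, "wy": 0, "wz": 0, "gripper": 1}
    - {"dx": 0, "dy": -0.05, "dz": 0.003, "wx": 0, "wy": 0, "wz": 0, "gripper": 1}
    - {"dx": 0, "dy": -0.09, "dz": 0.005, "wx": 0, "wy": 0, "wz": 0, "gripper": 1}
    - {"dx": 0, "dy": -0.13, "dz": 0.007, "wx": 0, "wy": 0, "wz": 0, "gripper": 1}
    - {"dx": 0, "dy": -0.17, "dz": 0.01, "wx": 0, "wy": 0, "wz": 0, "gripper": 1}
    - {"dx": 0, "dy": -0.21, "dz": 0.012, "wx": 0, "wy": 0, "wz": 0, "gripper": 1}
    - {"dx": 0, "dy": -0.235, "dz": 0.014, "wx": 0, "wy": 0, "wz": 0, "gripper": 1}
    - {"dx": 0, "dy": -0.242, "dz": 0.014, "wx": 0, "wy": 0, "wz": 0, "gripper": 1}

```text
clock: 17.4
position: [455.5, -212.9, 176.8]
ee_rot: [0.124, 0.697, -0.125, 0.695]
contact_force: [-0.2, 1.1, 0.3]
gripper_width: 43.0
```

```bash
python3 st.py; python3 - <<'E'
from h import *
for n in["scene","wrist"]:
    c=cam(n); cv2.imwrite(f"pics/{n}6.png",c[0][:,:,::-1])
    for r in models.cut_out(n,"saucer")[:3]:
        m=r["mask"].astype(np.uint8)
        k=max(cv2.findContours(m,cv2.RETR_EXTERNAL,cv2.CHAIN_APPROX_NONE)[0],key=cv2.contourArea)
        W=np.array([onz(c,p,14)[:2] for p in k[:,0]])
        x,rad=cv2.minEnclosingCircle(W.astype(np.float32))
        print(n,round(r["conf"],2),r["extent"],x,rad)
E
```

```text
17.4 [ 455.52 -212.94  176.77] [-0.114  0.228 -0.367  0.    -0.978 -1.811] F [-0.2   1.08  0.27] M [ 0.066  0.046 -0.011] w 43.05
tool y yaw 69.72 x [-1.8e-03 -2.0e-04 -1.0e+00] y [ 3.466e-01  9.380e-01 -8.000e-04] z [ 0.938  -0.3466 -0.0016]
scene 0.81 [379.7, 311.8, 440.7, 347.9] (456.92498779296875, -211.46951293945312) 66.79844665527344
wrist 0.7 [239.8, 146.8, 393.5, 275.7] (457.8848571777344, -209.92657470703125) 65.29875183105469
```

View pics/scene6.png

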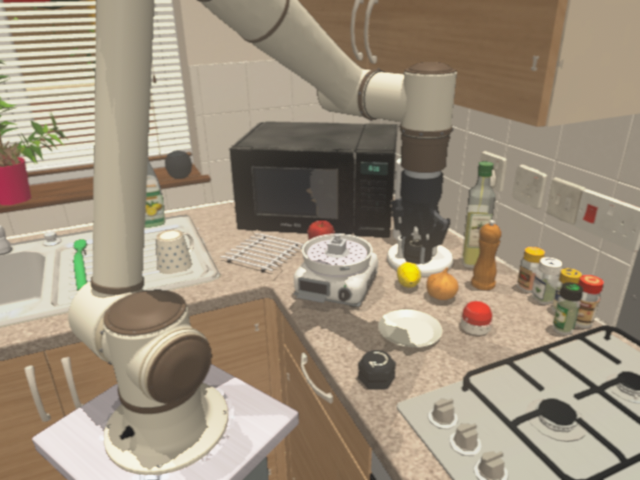

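View pics/wrist6.png

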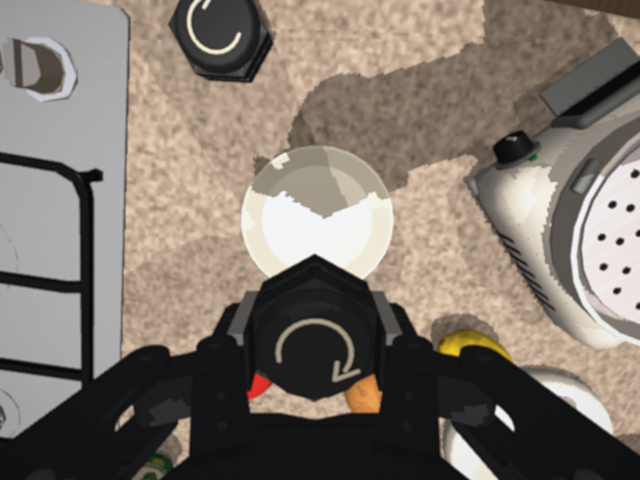

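Emit:
arm_command:
  rows:
    - {"dx": 0.015, "dy": 0.003, "dz": 0.001, "wx": 0, "wy": 0, "wz": 0, "gripper": 1}
    - {"dx": 0.045, "dy": 0.003, "dz": 0.001, "wx": 0, "wy": 0, "wz": 0, "gripper": 1}
    - {"dx": 0.08, "dy": 0.003, "dz": 0.001, "wx": 0, "wy": 0, "wz": 0, "gripper": 1}
    - {"dx": 0.11, "dy": 0.003, "dz": 0.001, "wx": 0, "wy": 0, "wz": 0, "gripper": 1}
    - {"dx": 0.135, "dy": 0.003, "dz": 0.001, "wx": 0, "wy": 0, "wz": 0, "gripper": 1}
    - {"dx": 0.15, "dy": 0.003, "dz": 0.001, "wx": 0, "wy": 0, "wz": 0, "gripper": 1}
    - {"dx": 0.156, "dy": 0.003, "dz": 0.001, "wx": 0, "wy": 0, "wz": 0, "gripper": 1}
    - {"dx": 0.156, "dy": 0.003, "dz": 0.001, "wx": 0, "wy": 0, "wz": 0, "gripper": 1}

```text
clock: 18.4
position: [458.9, -207.0, 20.4]
ee_rot: [0.122, 0.697, -0.123, 0.696]
contact_force: [0.6, -0.3, -1.0]
gripper_width: 42.9
```

```bash
python3 st.py;  python3 - <<'E'
from h import *
c=cam("side");im=c[0][200:300,310:440]
cv2.imwrite(f"pics/side7.png",cv2.resize(im,None,fx=5,fy=5,interpolation=cv2.INTER_CUBIC)[:,:,::-1])
E
```

```text
18.4 [ 458.95 -206.98   20.36] [-0.101  0.449 -0.537  0.    -0.588 -1.819] F [ 0.57 -0.3  -1.01] M [ 0.007 -0.028  0.016] w 42.89
tool y yaw 70.03 x [-0.0025  0.     -1.    ] y [ 3.416e-01  9.399e-01 -8.000e-04] z [ 0.9399 -0.3416 -0.0024]
```

View pics/side7.png

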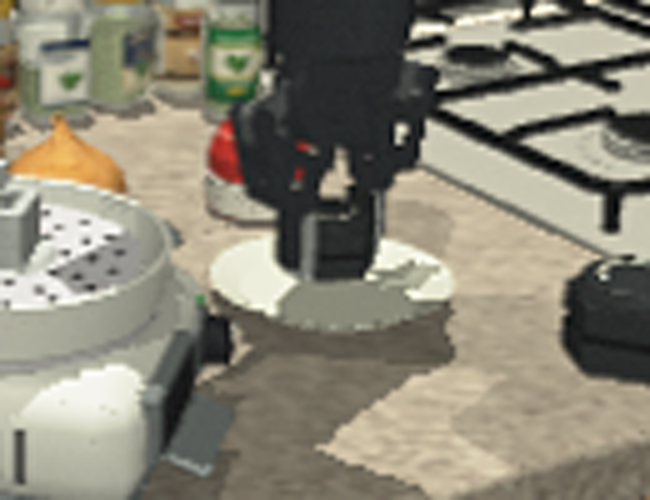

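Emit:
arm_command:
  rows:
    - {"dx": 0.002, "dy": -0.002, "dz": 0, "wx": 0, "wy": 0, "wz": 0, "gripper": 1}
    - {"dx": 0.004, "dy": -0.003, "dz": 0, "wx": 0, "wy": 0, "wz": 0, "gripper": 1}
    - {"dx": 0.006, "dy": -0.003, "dz": 0, "wx": 0, "wy": 0, "wz": 0, "gripper": 1}
    - {"dx": 0.008, "dy": -0.003, "dz": 0, "wx": 0, "wy": 0, "wz": 0, "gripper": 1}
    - {"dx": 0.009, "dy": -0.003, "dz": 0, "wx": 0, "wy": 0, "wz": 0, "gripper": 1}
    - {"dx": 0.01, "dy": -0.003, "dz": 0, "wx": 0, "wy": 0, "wz": 0, "gripper": 1}
    - {"dx": 0.01, "dy": -0.003, "dz": 0, "wx": 0, "wy": 0, "wz": 0, "gripper": 1}
    - {"dx": 0.01, "dy": -0.003, "dz": 0, "wx": 0, "wy": 0, "wz": 0, "gripper": 1}

```text
clock: 19.25
position: [458.5, -210.1, 11.1]
ee_rot: [0.123, 0.697, -0.123, 0.696]
contact_force: [0.9, 0.4, -1.5]
gripper_width: 43.3
```

```bash
python3 st.py
```

```text
19.25 [ 458.47 -210.06   11.11] [-1.070e-01  4.650e-01 -5.430e-01  1.000e-03 -5.640e-01 -1.813e+00] F [ 0.93  0.39 -1.5 ] M [ 0.056  0.002 -0.066] w 43.33
tool y yaw 70.02 x [-8.e-04 -2.e-04 -1.e+00] y [ 3.417e-01  9.398e-01 -5.000e-04] z [ 9.398e-01 -3.417e-01 -7.000e-04]
```

Emit:
arm_command:
  rows:
    - {"dx": 0.0005, "dy": 0, "dz": 0, "wx": 0, "wy": 0, "wz": 0, "gripper": 1}
    - {"dx": 0.001, "dy": 0, "dz": 0, "wx": 0, "wy": 0, "wz": 0, "gripper": 1}
    - {"dx": 0.0015, "dy": 0, "dz": 0, "wx": 0, "wy": 0, "wz": 0, "gripper": 1}
    - {"dx": 0.002, "dy": 0, "dz": 0, "wx": 0, "wy": 0, "wz": 0, "gripper": 1}
    - {"dx": 0.0025, "dy": 0, "dz": 0, "wx": 0, "wy": 0, "wz": 0, "gripper": 1}
    - {"dx": 0.0025, "dy": 0, "dz": 0, "wx": 0, "wy": 0, "wz": 0, "gripper": 1}
    - {"dx": 0.0025, "dy": 0, "dz": 0, "wx": 0, "wy": 0, "wz": 0, "gripper": 1}
    - {"dx": 0.0025, "dy": 0, "dz": 0, "wx": 0, "wy": 0, "wz": 0, "gripper": 1}

```text
clock: 20.05
position: [458.5, -210.1, 8.7]
ee_rot: [0.123, 0.697, -0.123, 0.696]
contact_force: [-0.3, 0.9, -0.6]
gripper_width: 43.4
```

```bash
python3 st.py
```

```text
20.05 [ 458.53 -210.08    8.67] [-1.070e-01  4.690e-01 -5.450e-01  1.000e-03 -5.570e-01 -1.813e+00] F [-0.34  0.86 -0.56] M [ 0.038 -0.076 -0.025] w 43.39
tool y yaw 70.02 x [-7.e-04 -3.e-04 -1.e+00] y [ 3.417e-01  9.398e-01 -5.000e-04] z [ 9.398e-01 -3.417e-01 -5.000e-04]
```

Emit:
arm_command:
  rows:
    - {"dx": 0.0004, "dy": 0, "dz": 0, "wx": 0, "wy": 0, "wz": 0, "gripper": 1}
    - {"dx": 0.0008, "dy": 0, "dz": 0, "wx": 0, "wy": 0, "wz": 0, "gripper": 1}
    - {"dx": 0.0012, "dy": 0, "dz": 0, "wx": 0, "wy": 0, "wz": 0, "gripper": 1}
    - {"dx": 0.0016, "dy": 0, "dz": 0, "wx": 0, "wy": 0, "wz": 0, "gripper": 1}
    - {"dx": 0.002, "dy": 0, "dz": 0, "wx": 0, "wy": 0, "wz": 0, "gripper": 1}
    - {"dx": 0.002, "dy": 0, "dz": 0, "wx": 0, "wy": 0, "wz": 0, "gripper": 1}
    - {"dx": 0.002, "dy": 0, "dz": 0, "wx": 0, "wy": 0, "wz": 0, "gripper": 1}
    - {"dx": 0.002, "dy": 0, "dz": 0, "wx": 0, "wy": 0, "wz": 0, "gripper": 1}

```text
clock: 20.85
position: [458.5, -210.1, 6.7]
ee_rot: [0.123, 0.697, -0.123, 0.696]
contact_force: [0.4, 0.3, -1.0]
gripper_width: 43.1
```

```bash
python3 st.py
```

```text
20.85 [ 458.53 -210.08    6.68] [-1.070e-01  4.730e-01 -5.460e-01  1.000e-03 -5.520e-01 -1.813e+00] F [ 0.37  0.3  -0.99] M [ 0.032 -0.012 -0.008] w 43.1
tool y yaw 70.02 x [-6.e-04 -3.e-04 -1.e+00] y [ 3.417e-01  9.398e-01 -5.000e-04] z [ 9.398e-01 -3.417e-01 -5.000e-04]
```

Emit:
arm_command:
  rows:
    - {"dx": 0.0004, "dy": 0, "dz": 0, "wx": 0, "wy": 0, "wz": 0, "gripper": 1}
    - {"dx": 0.0008, "dy": 0, "dz": 0, "wx": 0, "wy": 0, "wz": 0, "gripper": 1}
    - {"dx": 0.0012, "dy": 0, "dz": 0, "wx": 0, "wy": 0, "wz": 0, "gripper": 1}
    - {"dx": 0.0016, "dy": 0, "dz": 0, "wx": 0, "wy": 0, "wz": 0, "gripper": 1}
    - {"dx": 0.002, "dy": 0, "dz": 0, "wx": 0, "wy": 0, "wz": 0, "gripper": 1}
    - {"dx": 0.002, "dy": 0, "dz": 0, "wx": 0, "wy": 0, "wz": 0, "gripper": 1}
    - {"dx": 0.002, "dy": 0, "dz": 0, "wx": 0, "wy": 0, "wz": 0, "gripper": 1}
    - {"dx": 0.002, "dy": 0, "dz": 0, "wx": 0, "wy": 0, "wz": 0, "gripper": 1}

```text
clock: 21.65
position: [458.5, -210.1, 4.7]
ee_rot: [0.123, 0.697, -0.123, 0.696]
contact_force: [-0.4, -0.4, -0.3]
gripper_width: 43.1
```

```bash
python3 st.py
```

```text
21.65 [ 458.51 -210.06    4.66] [-1.070e-01  4.760e-01 -5.470e-01  1.000e-03 -5.480e-01 -1.813e+00] F [-0.39 -0.36 -0.33] M [ 0.039  0.008 -0.004] w 43.08
tool y yaw 70.02 x [-7.e-04 -3.e-04 -1.e+00] y [ 3.417e-01  9.398e-01 -5.000e-04] z [ 9.398e-01 -3.417e-01 -5.000e-04]
```

Emit:
arm_command:
  rows:
    - {"dx": 0.0004, "dy": 0, "dz": 0, "wx": 0, "wy": 0, "wz": 0, "gripper": 1}
    - {"dx": 0.0008, "dy": 0, "dz": 0, "wx": 0, "wy": 0, "wz": 0, "gripper": 1}
    - {"dx": 0.001, "dy": 0, "dz": 0, "wx": 0, "wy": 0, "wz": 0, "gripper": 1}
    - {"dx": 0.0012, "dy": 0, "dz": 0, "wx": 0, "wy": 0, "wz": 0, "gripper": 1}
    - {"dx": 0.0014, "dy": 0, "dz": 0, "wx": 0, "wy": 0, "wz": 0, "gripper": 1}
    - {"dx": 0.0014, "dy": 0, "dz": 0, "wx": 0, "wy": 0, "wz": 0, "gripper": 1}
    - {"dx": 0.0014, "dy": 0, "dz": 0, "wx": 0, "wy": 0, "wz": 0, "gripper": 1}
    - {"dx": 0.0014, "dy": 0, "dz": 0, "wx": 0, "wy": 0, "wz": 0, "gripper": 1}

```text
clock: 22.45
position: [458.6, -210.1, 4.1]
ee_rot: [0.122, 0.696, -0.123, 0.696]
contact_force: [-1.9, 0.8, 6.7]
gripper_width: 42.9
```

```bash
python3 st.py
```

```text
22.45 [ 458.65 -210.09    4.1 ] [-1.070e-01  4.770e-01 -5.480e-01  1.000e-03 -5.460e-01 -1.813e+00] F [-1.94  0.85  6.73] M [0.396 0.566 0.014] w 42.88
tool y yaw 70.04 x [-2.e-04 -5.e-04 -1.e+00] y [ 3.414e-01  9.399e-01 -5.000e-04] z [ 0.9399 -0.3414 -0.    ]
```

Emit:
arm_command:
  rows:
    - {"dx": 0, "dy": 0, "dz": 0, "wx": 0, "wy": 0, "wz": 0, "gripper": -0.1}
    - {"dx": 0, "dy": 0, "dz": 0, "wx": 0, "wy": 0, "wz": 0, "gripper": -0.4}
    - {"dx": 0, "dy": 0, "dz": 0, "wx": 0, "wy": 0, "wz": 0, "gripper": -0.4}
    - {"dx": -0.002, "dy": 0, "dz": 0, "wx": 0, "wy": 0, "wz": 0, "gripper": -0.4}
    - {"dx": -0.01, "dy": 0, "dz": 0, "wx": 0, "wy": 0, "wz": 0, "gripper": -0.4}
    - {"dx": -0.025, "dy": 0, "dz": 0, "wx": 0, "wy": 0, "wz": 0, "gripper": -0.4}
    - {"dx": -0.05, "dy": 0, "dz": 0, "wx": 0, "wy": 0, "wz": 0, "gripper": -0.4}
    - {"dx": -0.08, "dy": 0, "dz": 0, "wx": 0, "wy": 0, "wz": 0, "gripper": -0.6}

```text
clock: 23.25
position: [458.0, -210.0, 84.7]
ee_rot: [0.122, 0.697, -0.123, 0.696]
contact_force: [0.5, -0.2, -0.8]
gripper_width: 68.1
```

```bash
python3 st.py; python3 - <<'E'
from h import *
for n in["scene","side","wrist"]:
    c=cam(n); cv2.imwrite(f"pics/{n}8.png",c[0][:,:,::-1])
E
```

```text
23.25 [ 457.96 -209.98   84.7 ] [-1.070e-01  3.470e-01 -4.780e-01  1.000e-03 -7.490e-01 -1.813e+00] F [ 0.47 -0.19 -0.76] M [ 0.032 -0.11  -0.025] w 68.09
tool y yaw 70.04 x [-2.3e-03 -2.0e-04 -1.0e+00] y [ 0.3414  0.9399 -0.001 ] z [ 0.9399 -0.3414 -0.0021]
```

View pics/side8.png

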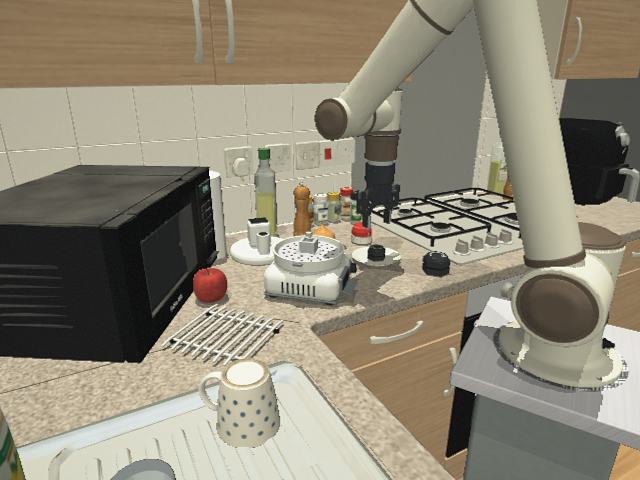

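View pics/wrist8.png

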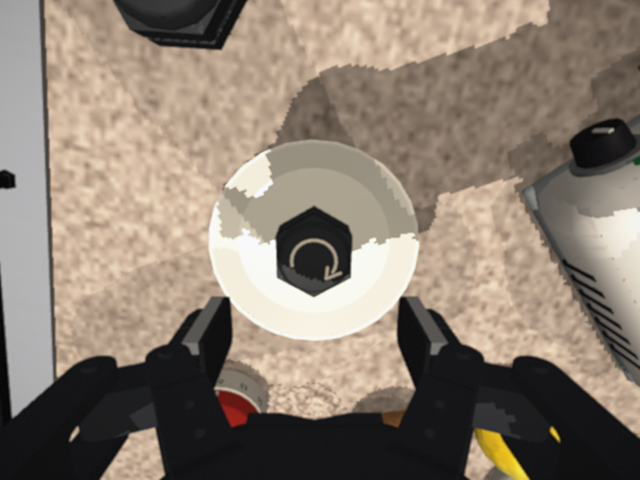

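Emit:
arm_command:
  rows:
    - {"dx": -0.03, "dy": 0.005, "dz": 0, "wx": -6, "wy": 0, "wz": 0, "gripper": -1}
    - {"dx": -0.065, "dy": 0.03, "dz": -0.002, "wx": -13, "wy": 0, "wz": 0, "gripper": -1}
    - {"dx": -0.095, "dy": 0.065, "dz": -0.004, "wx": -20, "wy": 0, "wz": 0, "gripper": -1}
    - {"dx": -0.115, "dy": 0.105, "dz": -0.006, "wx": -28, "wy": 0, "wz": 0, "gripper": -1}
    - {"dx": -0.12, "dy": 0.145, "dz": -0.009, "wx": -36, "wy": 0, "wz": 0, "gripper": -1}
    - {"dx": -0.12, "dy": 0.185, "dz": -0.011, "wx": -44, "wy": 0, "wz": 0, "gripper": -1}
    - {"dx": -0.12, "dy": 0.225, "dz": -0.013, "wx": -52, "wy": 0, "wz": 0, "gripper": -1}
    - {"dx": -0.12, "dy": 0.241, "dz": -0.014, "wx": -60, "wy": 0, "wz": 0, "gripper": -1}

```text
clock: 24.2
position: [528.9, 23.9, 205.9]
ee_rot: [-0.246, 0.662, 0.244, 0.665]
contact_force: [0.1, -0.6, 0.5]
gripper_width: 85.1
```

```bash
python3 st.py; python3 - <<'E'
from h import *
c=cam("wrist"); cv2.imwrite(f"pics/w9.png",c[0][:,:,::-1])
E
```

```text
24.2 [528.94  23.89 205.94] [ 0.353  0.241 -0.269  0.003 -1.057 -1.218] F [ 0.15 -0.62  0.51] M [-0.033  0.013 -0.041] w 85.12
tool y yaw 130.54 x [ 0.0045 -0.0013 -1.    ] y [-0.65    0.7599 -0.0039] z [0.7599 0.65   0.0026]
```

View pics/w9.png

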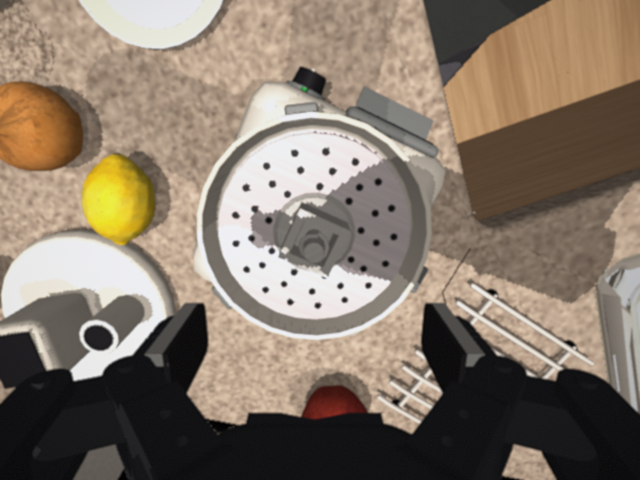

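```bash
python3 - <<'E'
from h import *
c=cam("wrist")
o=(255,165);im=c[0][o[1]:o[1]+130,o[0]:o[0]+130]
big=cv2.resize(im,None,fx=4.6,fy=4.6,interpolation=cv2.INTER_CUBIC)
a=big.copy()
for th,col in((14,(255,0,0)),(20,(0,255,0))):
  P=[]
  for k in range(4):
    t=np.deg2rad(th+45+90*k); P.append([527+18*np.sqrt(2)*np.cos(t),21.6+18*np.sqrt(2)*np.sin(t),122])
  p=((proj(c,np.array(P))-o+.5)*4.6).astype(np.int32)
  cv2.polylines(a,[p],True,col,1)
cv2.imwrite("pics/hub.png",a[:,:,::-1])
E
```

```text
(no output)
```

View pics/hub.png

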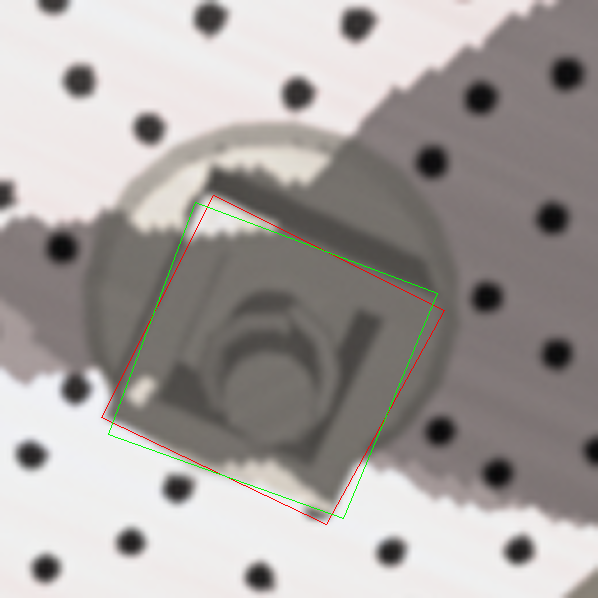

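```bash
python3 - <<'E'
from h import *
c=cam("wrist")
o=(265,190);im=c[0][o[1]:o[1]+95,o[0]:o[0]+95]
g=cv2.createCLAHE(8,(3,3)).apply(cv2.cvtColor(cv2.resize(im,None,fx=6.2,fy=6.2,interpolation=cv2.INTER_CUBIC),cv2.COLOR_RGB2GRAY))
cv2.imwrite("pics/hub2.png",g)
E
```

```text
(no output)
```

View pics/hub2.png

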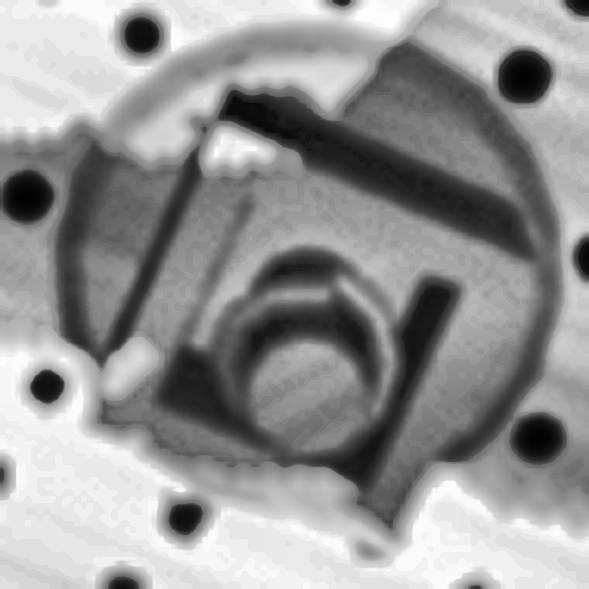

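```bash
python3 - <<'E'
from h import *
c=cam("wrist");o=np.array((265,190))
s=arm.read_state();print(s["position"])
q=np.array([(212,125),(530,260),(392,530),(100,405)])/6.2+o-.5
for z in(120,124):
  W=np.array([onz(c,p,z)[:2] for p in q]);print(z,W.round(1).tolist(),W.mean(0).round(1))
  d=np.roll(W,-1,0)-W;print(np.linalg.norm(d,axis=1).round(1),(np.rad2deg(np.arctan2(d[:,1],d[:,0]))%90).round(1))
# trivet
for n in["scene","side"]:
    c=cam(n)
    for r in models.cut_out(n,"trivet")[:4]:
        print(n,round(r["conf"],2),r["extent"])
c=cam("scene")
cv2.imwrite("pics/tr_scene.png",cv2.resize(c[0][210:290,210:320],None,fx=6,fy=6,interpolation=cv2.INTER_CUBIC)[:,:,::-1])
c=cam("side")
cv2.imwrite("pics/tr_side.png",cv2.resize(c[0][285:385,150:300],None,fx=5,fy=5,interpolation=cv2.INTER_CUBIC)[:,:,::-1])
E
```

```text
[527.96358461  21.13330588 205.84089338]
120 [[514.7, -2.6], [504.4, 31.9], [536.6, 40.6], [545.8, 7.5]] [525.4  19.4]
[36.  33.4 34.4 32.7] [16.7 15.1 15.6 18. ]
124 [[514.0, -3.0], [503.8, 31.0], [535.5, 39.5], [544.6, 7.0]] [524.4  18.6]
[35.4 32.8 33.8 32.2] [16.7 15.1 15.6 18. ]
scene 0.62 [227.1, 234.6, 302.9, 273.9]
side 0.58 [160.0, 306.4, 285.4, 366.5]
```

View pics/tr_scene.png

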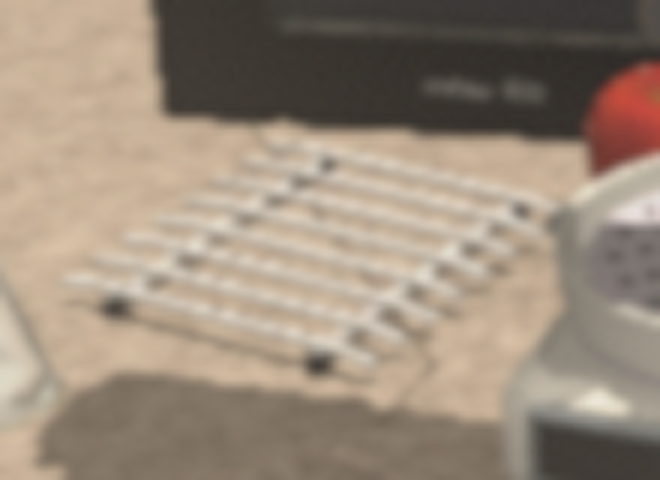

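View pics/tr_side.png

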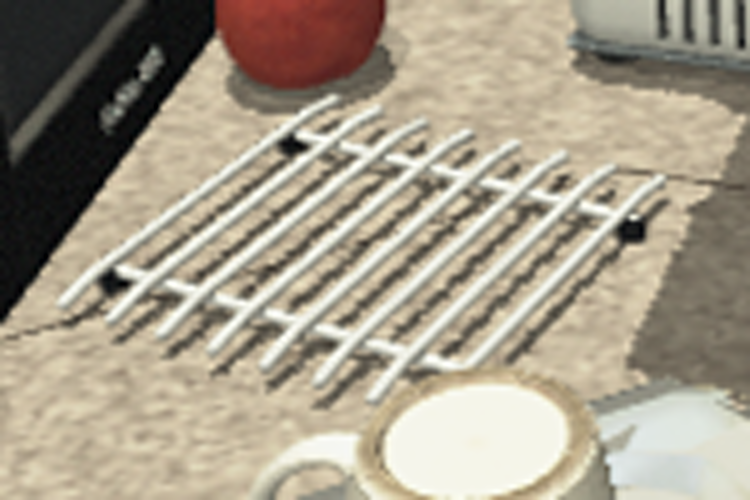

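```bash
python3 - <<'E'
from h import *
c=cam("scene")
q=np.array([(275,140),(545,205),(370,365),(65,280)])/6+[210,210]-.4
W=np.array([onz(c,p,13)[:2] for p in q]);print(W.round(),W.mean(0))
d=np.roll(W,-1,0)-W;print(np.linalg.norm(d,axis=1).round(),np.rad2deg(np.arctan2(d[:,1],d[:,0])).round())
c=cam("side")
q=np.array([(335,98),(660,180),(65,303),(377,398)])/5+[150,285]-.4
W=np.array([onz(c,p,13)[:2] for p in q]);print(W.round(),(W[1]+W[2])/2)
print(np.linalg.norm(W[0]-W[1]),np.linalg.norm(W[0]-W[2]))
E
```

```text
[[616. 374.]
 [635. 221.]
 [473. 187.]
 [453. 350.]] [544.52094118 283.00674454]
[155. 165. 165. 165.] [ -83. -168.   97.    8.]
[[635. 218.]
 [478. 199.]
 [613. 381.]
 [477. 364.]] [545.23259496 290.08461604]
159.11553784116802 165.14984214475948
```

Emit:
arm_command:
  rows:
    - {"dx": 0.01, "dy": 0.001, "dz": 0, "wx": 6, "wy": 0, "wz": 0, "gripper": -1}
    - {"dx": 0.025, "dy": 0.001, "dz": 0, "wx": 12, "wy": 0, "wz": 0, "gripper": -1}
    - {"dx": 0.045, "dy": 0.001, "dz": 0, "wx": 18, "wy": 0, "wz": 0, "gripper": -1}
    - {"dx": 0.06, "dy": 0.001, "dz": 0, "wx": 24.5, "wy": 0, "wz": 0, "gripper": -1}
    - {"dx": 0.065, "dy": 0.001, "dz": 0, "wx": 24.5, "wy": 0, "wz": 0, "gripper": -1}
    - {"dx": 0.065, "dy": 0.001, "dz": 0, "wx": 24.5, "wy": 0, "wz": 0, "gripper": -1}
    - {"dx": 0.065, "dy": 0.001, "dz": 0, "wx": 24.5, "wy": 0, "wz": 0, "gripper": -1}
    - {"dx": 0.065, "dy": 0.001, "dz": 0, "wx": 24.5, "wy": 0, "wz": 0, "gripper": -1}

```text
clock: 25.6
position: [528.9, 21.4, 142.8]
ee_rot: [-0.096, 0.698, 0.095, 0.703]
contact_force: [0.5, -0.3, 0.5]
gripper_width: 85.7
```

```bash
python3 st.py; python3 - <<'E'
from h import *
c=cam("wrist"); a=c[0].copy()
for z in(120,):
  P=[]
  for k in range(4):
    t=np.deg2rad(16+45+90*k); P.append([527+18*np.sqrt(2)*np.cos(t),21.6+18*np.sqrt(2)*np.sin(t),z])
  cv2.polylines(a,[np.round(proj(c,np.array(P))*16).astype(np.int32)],True,(255,0,0),1,shift=4)
cv2.imwrite(f"pics/w10.png",a[:,:,::-1])
E
```

```text
25.6 [528.89  21.43 142.76] [ 0.349  0.305 -0.358  0.004 -0.901 -1.651] F [ 0.49 -0.32  0.53] M [ 0.022 -0.035  0.024] w 85.66
tool y yaw 105.54 x [ 7.5e-03 -8.0e-04 -1.0e+00] y [-0.2679  0.9634 -0.0028] z [0.9634 0.2679 0.007 ]
```

View pics/w10.png

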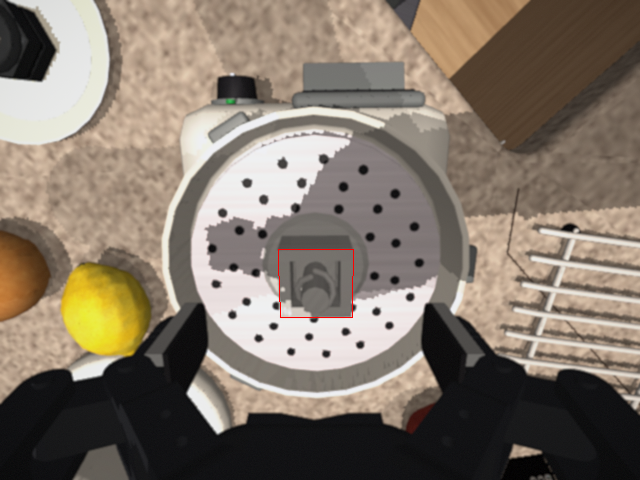

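Emit:
arm_command:
  rows:
    - {"dx": 0.005, "dy": 0.001, "dz": -0.002, "wx": 0, "wy": 0.45, "wz": 0, "gripper": -1}
    - {"dx": 0.015, "dy": 0.001, "dz": -0.002, "wx": 0, "wy": 0.45, "wz": 0, "gripper": -1}
    - {"dx": 0.028, "dy": 0.001, "dz": -0.002, "wx": 0, "wy": 0.45, "wz": 0, "gripper": -1}
    - {"dx": 0.038, "dy": 0.001, "dz": -0.002, "wx": 0, "wy": 0.45, "wz": 0, "gripper": -1}
    - {"dx": 0.044, "dy": 0.001, "dz": -0.002, "wx": 0, "wy": 0.45, "wz": 0, "gripper": -1}
    - {"dx": 0.045, "dy": 0.001, "dz": -0.002, "wx": 0, "wy": 0.45, "wz": 0, "gripper": -1}
    - {"dx": 0.045, "dy": 0.001, "dz": -0.002, "wx": 0, "wy": 0.45, "wz": 0, "gripper": -1}
    - {"dx": 0.045, "dy": 0.001, "dz": -0.002, "wx": 0, "wy": 0.45, "wz": 0, "gripper": -1}

```text
clock: 26.45
position: [527.3, 21.9, 98.1]
ee_rot: [-0.096, 0.7, 0.095, 0.701]
contact_force: [-0.4, 0.2, 0.1]
gripper_width: 85.3
```

```bash
python3 st.py;python3 - <<'E'
from h import *
c=cam("side");im=c[0][170:290,240:380]
cv2.imwrite(f"pics/side11.png",cv2.resize(im,None,fx=5,fy=5,interpolation=cv2.INTER_CUBIC)[:,:,::-1])
E
```

```text
26.45 [527.33  21.93  98.08] [ 0.351  0.361 -0.409  0.004 -0.801 -1.653] F [-0.37  0.21  0.14] M [-0.026 -0.017  0.012] w 85.25
tool y yaw 105.53 x [ 7.0e-04 -2.6e-03 -1.0e+00] y [-0.2678  0.9635 -0.0027] z [0.9635 0.2678 0.    ]
```

View pics/side11.png

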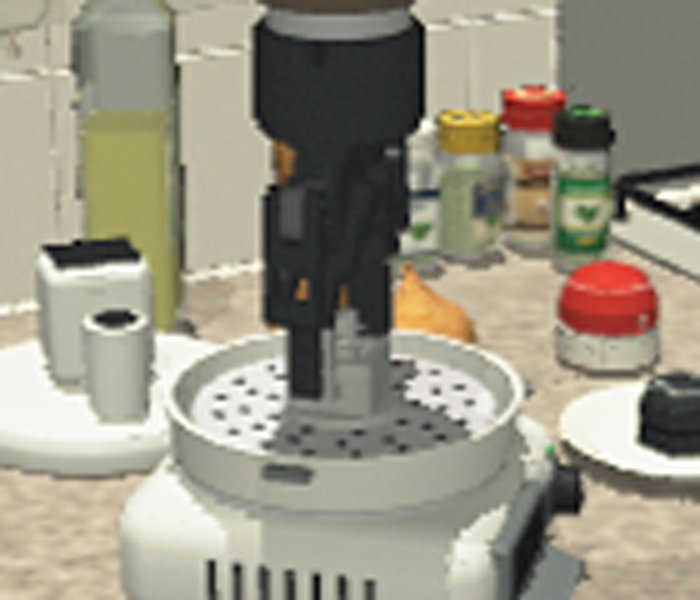

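Emit:
arm_command:
  rows:
    - {"dx": 0, "dy": 0, "dz": 0, "wx": 0, "wy": 0, "wz": 0.15, "gripper": -0.4}
    - {"dx": 0, "dy": 0, "dz": 0, "wx": 0, "wy": 0, "wz": 0.15, "gripper": 0}
    - {"dx": 0, "dy": 0, "dz": 0, "wx": 0, "wy": 0, "wz": 0.15, "gripper": 0.1}
    - {"dx": 0, "dy": 0, "dz": 0, "wx": 0, "wy": 0, "wz": 0.15, "gripper": 0.2}
    - {"dx": 0, "dy": 0, "dz": 0, "wx": 0, "wy": 0, "wz": 0.15, "gripper": 0.4}
    - {"dx": 0, "dy": 0, "dz": 0, "wx": 0, "wy": 0, "wz": 0.15, "gripper": 0.7}
    - {"dx": 0, "dy": 0, "dz": 0, "wx": 0, "wy": 0, "wz": 0.15, "gripper": 1}
    - {"dx": 0, "dy": 0, "dz": 0, "wx": 0, "wy": 0, "wz": 0.15, "gripper": 1}

```text
clock: 27.3
position: [527.6, 22.2, 98.5]
ee_rot: [-0.096, 0.7, 0.096, 0.701]
contact_force: [-1.6, 3.1, 3.8]
gripper_width: 34.8
```

```bash
python3 st.py
```

```text
27.3 [527.55  22.21  98.51] [ 0.35   0.361 -0.407  0.    -0.802 -1.649] F [-1.56  3.06  3.79] M [ 0.833  0.485 -0.057] w 34.83
tool y yaw 105.54 x [ 8.e-04  3.e-04 -1.e+00] y [-2.680e-01  9.634e-01  1.000e-04] z [9.634e-01 2.680e-01 9.000e-04]
```

Emit:
arm_command:
  rows:
    - {"dx": -0.001, "dy": 0, "dz": 0, "wx": 0, "wy": 0, "wz": 0, "gripper": 1}
    - {"dx": -0.002, "dy": 0, "dz": 0, "wx": 0, "wy": 0, "wz": 0, "gripper": 1}
    - {"dx": -0.003, "dy": 0, "dz": 0, "wx": 0, "wy": 0, "wz": 0, "gripper": 1}
    - {"dx": -0.004, "dy": 0, "dz": 0, "wx": 0, "wy": 0, "wz": 0, "gripper": 1}
    - {"dx": -0.006, "dy": 0, "dz": 0, "wx": 0, "wy": 0, "wz": 0, "gripper": 1}
    - {"dx": -0.008, "dy": 0, "dz": 0, "wx": 0, "wy": 0, "wz": 0, "gripper": 1}
    - {"dx": -0.01, "dy": 0, "dz": 0, "wx": 0, "wy": 0, "wz": 0, "gripper": 1}
    - {"dx": -0.01, "dy": 0, "dz": 0, "wx": 0, "wy": 0, "wz": 0, "gripper": 1}

```text
clock: 28.1
position: [527.8, 22.3, 108.9]
ee_rot: [-0.096, 0.7, 0.096, 0.701]
contact_force: [0.8, -0.0, -3.0]
gripper_width: 34.6
```

```bash
python3 st.py
```

```text
28.1 [527.79  22.25 108.93] [ 0.35   0.347 -0.395  0.    -0.827 -1.649] F [ 0.77 -0.02 -3.04] M [0.036 0.002 0.029] w 34.63
tool y yaw 105.55 x [ 1.7e-03  5.0e-04 -1.0e+00] y [-0.268   0.9634  0.    ] z [0.9634 0.268  0.0017]
```

Emit:
arm_command:
  rows:
    - {"dx": -0.004, "dy": 0, "dz": 0, "wx": 0, "wy": 0, "wz": 0, "gripper": 1}
    - {"dx": -0.012, "dy": 0, "dz": 0, "wx": 0, "wy": 0, "wz": 0, "gripper": 1}
    - {"dx": -0.022, "dy": 0, "dz": 0, "wx": 0, "wy": 0, "wz": 0, "gripper": 1}
    - {"dx": -0.034, "dy": 0, "dz": 0, "wx": 0, "wy": 0, "wz": 0, "gripper": 1}
    - {"dx": -0.048, "dy": 0, "dz": 0, "wx": 0, "wy": 0, "wz": 0, "gripper": 1}
    - {"dx": -0.062, "dy": 0, "dz": 0, "wx": 0, "wy": 0, "wz": 0, "gripper": 1}
    - {"dx": -0.075, "dy": 0, "dz": 0, "wx": 0, "wy": 0, "wz": 0, "gripper": 1}
    - {"dx": -0.08, "dy": 0, "dz": 0, "wx": 0, "wy": 0, "wz": 0, "gripper": 1}

```text
clock: 28.9
position: [528.6, 22.4, 191.4]
ee_rot: [-0.095, 0.699, 0.096, 0.703]
contact_force: [0.1, 0.1, -1.8]
gripper_width: 35.0
```

```bash
python3 st.py;python3 - <<'E'
from h import *
for n in["side","wrist"]:
    c=cam(n);cv2.imwrite(f"pics/{n}12.png",c[0][:,:,::-1])
E
```

```text
28.9 [528.6   22.42 191.42] [ 3.500e-01  2.540e-01 -2.910e-01  1.000e-03 -1.021e+00 -1.649e+00] F [ 0.12  0.06 -1.81] M [0.052 0.025 0.023] w 35.05
tool y yaw 105.56 x [ 0.0057  0.0015 -1.    ] y [-2.683e-01  9.633e-01 -1.000e-04] z [0.9633 0.2683 0.0059]
```

View pics/side12.png

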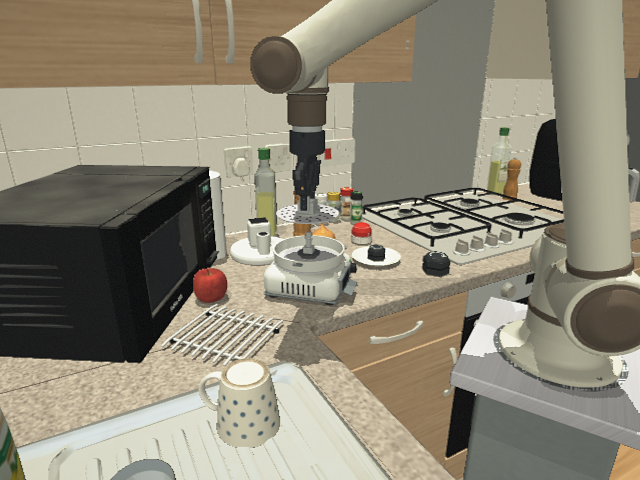

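View pics/wrist12.png

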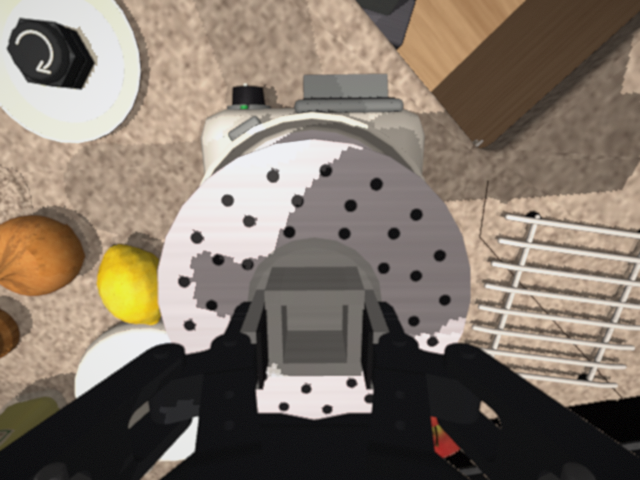

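```bash
python3 - <<'E'
from h import *
th=np.deg2rad(-82); u=np.array([np.cos(th),np.sin(th)]);v=np.array([-u[1],u[0]])
C=np.array([545,287])
P=[[*(C+a*88*u+b*85*v),14] for a,b in((1,1),(1,-1),(-1,-1),(-1,1))]
ims=[]
for n,(x,y,w,h,f) in dict(scene=(210,220,110,65,3.6),side=(150,285,150,90,2.6),wrist=(440,180,200,230,2)).items():
    c=cam(n);a=cv2.resize(c[0],None,fx=4,fy=4,interpolation=cv2.INTER_CUBIC)
    p=np.round((proj(c,np.array(P))+.5)*4).astype(np.int32)
    cv2.polylines(a,[p],True,(255,0,0),2)
    q=np.round((proj(c,[[*C,14]])[0]+.5)*4).astype(int); cv2.circle(a,tuple(int(k) for k in q),6,(255,0,0),-1)
    a=a[4*y:4*(y+h),4*x:4*(x+w)]; a=cv2.resize(a,(395,int(395*h/w))); ims.append(a)
H=max(i.shape[0] for i in ims[:2])
top=np.hstack([cv2.copyMakeBorder(i,0,H-i.shape[0],0,0,0) for i in ims[:2]])
cv2.imwrite("pics/trf.png",top[:,:,::-1]);cv2.imwrite("pics/trw.png",ims[2][:,:,::-1])
E
```

```text
(no output)
```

View pics/trf.png

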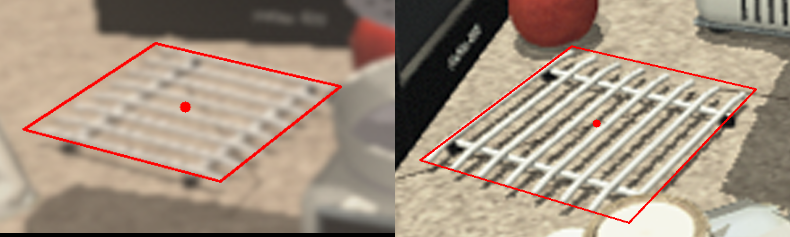

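View pics/trw.png

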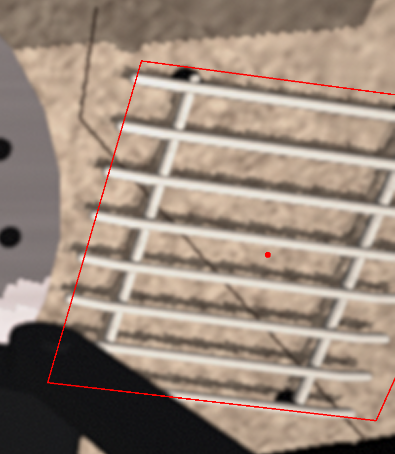

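Emit:
arm_command:
  rows:
    - {"dx": 0, "dy": 0.014, "dz": 0.005, "wx": 0, "wy": 0, "wz": 0, "gripper": 1}
    - {"dx": 0, "dy": 0.045, "dz": 0.016, "wx": 0, "wy": 0, "wz": 0, "gripper": 1}
    - {"dx": 0, "dy": 0.085, "dz": 0.03, "wx": 0, "wy": 0, "wz": 0, "gripper": 1}
    - {"dx": 0, "dy": 0.125, "dz": 0.044, "wx": 0, "wy": 0, "wz": 0, "gripper": 1}
    - {"dx": 0, "dy": 0.165, "dz": 0.058, "wx": 0, "wy": 0, "wz": 0, "gripper": 1}
    - {"dx": 0, "dy": 0.205, "dz": 0.072, "wx": 0, "wy": 0, "wz": 0, "gripper": 1}
    - {"dx": 0, "dy": 0.235, "dz": 0.082, "wx": 0, "wy": 0, "wz": 0, "gripper": 1}
    - {"dx": 0, "dy": 0.25, "dz": 0.087, "wx": 0, "wy": 0, "wz": 0, "gripper": 1}

```text
clock: 29.95
position: [543.5, 289.6, 187.3]
ee_rot: [-0.097, 0.701, 0.097, 0.7]
contact_force: [0.4, -0.3, -3.0]
gripper_width: 34.8
```

Emit:
arm_command:
  rows:
    - {"dx": 0.01, "dy": 0, "dz": 0, "wx": 0, "wy": 0, "wz": 0, "gripper": 1}
    - {"dx": 0.03, "dy": 0, "dz": 0, "wx": 0, "wy": 0, "wz": 0, "gripper": 1}
    - {"dx": 0.055, "dy": 0, "dz": 0, "wx": 0, "wy": 0, "wz": 0, "gripper": 1}
    - {"dx": 0.08, "dy": 0, "dz": 0, "wx": 0, "wy": 0, "wz": 0, "gripper": 1}
    - {"dx": 0.095, "dy": 0, "dz": 0, "wx": 0, "wy": 0, "wz": 0, "gripper": 1}
    - {"dx": 0.1, "dy": 0, "dz": 0, "wx": 0, "wy": 0, "wz": 0, "gripper": 1}
    - {"dx": 0.1, "dy": 0, "dz": 0, "wx": 0, "wy": 0, "wz": 0, "gripper": 1}
    - {"dx": 0.1, "dy": 0, "dz": 0, "wx": 0, "wy": 0, "wz": 0, "gripper": 1}

```text
clock: 30.75
position: [544.0, 289.4, 88.0]
ee_rot: [-0.096, 0.7, 0.097, 0.701]
contact_force: [0.9, -0.2, -2.4]
gripper_width: 35.0
```

```bash
python3 st.py;python3 - <<'E'
from h import *
for n in["side","wrist","scene"]:
    c=cam(n);cv2.imwrite(f"pics/{n}13.png",c[0][:,:,::-1])
E
```

```text
30.75 [543.98 289.43  87.96] [ 0.751  0.501 -0.195  0.    -0.874 -2.049] F [ 0.9  -0.24 -2.43] M [ 0.067 -0.012  0.017] w 35.0
tool y yaw 105.68 x [ 6.e-04  4.e-04 -1.e+00] y [-2.702e-01  9.628e-01  2.000e-04] z [9.628e-01 2.702e-01 7.000e-04]
```

View pics/side13.png

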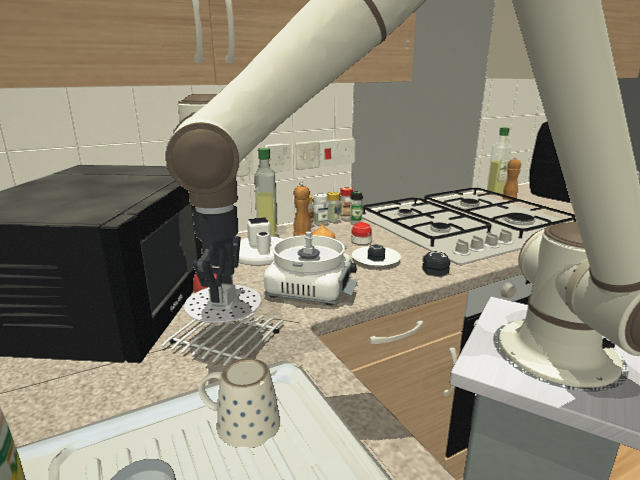

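View pics/wrist13.png

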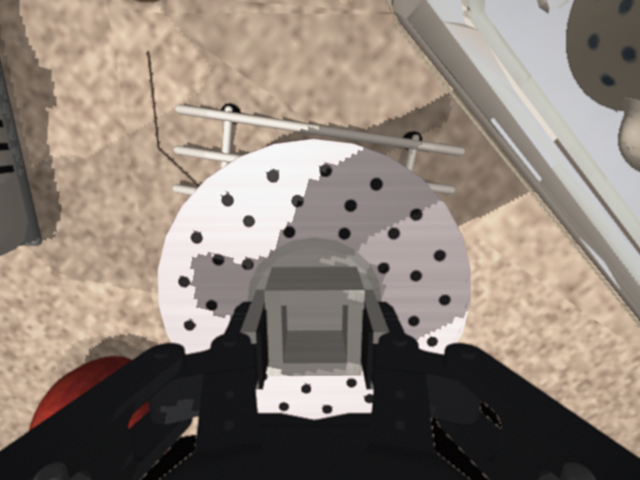

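Emit:
arm_command:
  rows:
    - {"dx": 0.008, "dy": -0.003, "dz": 0, "wx": 0, "wy": 0, "wz": 0, "gripper": 1}
    - {"dx": 0.02, "dy": -0.003, "dz": 0, "wx": 0, "wy": 0, "wz": 0, "gripper": 1}
    - {"dx": 0.033, "dy": -0.003, "dz": 0, "wx": 0, "wy": 0, "wz": 0, "gripper": 1}
    - {"dx": 0.045, "dy": -0.003, "dz": 0, "wx": 0, "wy": 0, "wz": 0, "gripper": 1}
    - {"dx": 0.053, "dy": -0.003, "dz": 0, "wx": 0, "wy": 0, "wz": 0, "gripper": 1}
    - {"dx": 0.057, "dy": -0.003, "dz": 0, "wx": 0, "wy": 0, "wz": 0, "gripper": 1}
    - {"dx": 0.059, "dy": -0.003, "dz": 0, "wx": 0, "wy": 0, "wz": 0, "gripper": 1}
    - {"dx": 0.059, "dy": -0.003, "dz": 0, "wx": 0, "wy": 0, "wz": 0, "gripper": 1}

```text
clock: 31.7
position: [544.9, 287.2, 29.3]
ee_rot: [-0.096, 0.7, 0.097, 0.701]
contact_force: [0.8, -0.4, -1.9]
gripper_width: 34.7
```

```bash
python3 st.py
```

```text
31.7 [544.93 287.16  29.28] [ 0.747  0.573 -0.246 -0.    -0.75  -2.044] F [ 0.78 -0.42 -1.94] M [-0.016 -0.01   0.002] w 34.66
tool y yaw 105.7 x [ 0.0012  0.0012 -1.    ] y [-2.706e-01  9.627e-01  8.000e-04] z [0.9627 0.2706 0.0014]
```

Emit:
arm_command:
  rows:
    - {"dx": 0.0006, "dy": 0, "dz": 0, "wx": 0, "wy": 0, "wz": 0, "gripper": 1}
    - {"dx": 0.0012, "dy": 0, "dz": 0, "wx": 0, "wy": 0, "wz": 0, "gripper": 1}
    - {"dx": 0.0018, "dy": 0, "dz": 0, "wx": 0, "wy": 0, "wz": 0, "gripper": 1}
    - {"dx": 0.0024, "dy": 0, "dz": 0, "wx": 0, "wy": 0, "wz": 0, "gripper": 1}
    - {"dx": 0.003, "dy": 0, "dz": 0, "wx": 0, "wy": 0, "wz": 0, "gripper": 1}
    - {"dx": 0.003, "dy": 0, "dz": 0, "wx": 0, "wy": 0, "wz": 0, "gripper": 1}
    - {"dx": 0.003, "dy": 0, "dz": 0, "wx": 0, "wy": 0, "wz": 0, "gripper": 1}
    - {"dx": 0.003, "dy": 0, "dz": 0, "wx": 0, "wy": 0, "wz": 0, "gripper": 1}

```text
clock: 32.5
position: [545.0, 287.2, 26.3]
ee_rot: [-0.096, 0.7, 0.097, 0.701]
contact_force: [-0.2, 1.1, -3.2]
gripper_width: 35.0
```

```bash
python3 st.py
```

```text
32.5 [544.98 287.17  26.31] [ 0.747  0.577 -0.248 -0.    -0.744 -2.044] F [-0.21  1.1  -3.19] M [0.039 0.059 0.044] w 35.05
tool y yaw 105.7 x [ 0.0012  0.0012 -1.    ] y [-2.706e-01  9.627e-01  8.000e-04] z [0.9627 0.2706 0.0015]
```

Emit:
arm_command:
  rows:
    - {"dx": 0.0004, "dy": 0, "dz": 0, "wx": 0, "wy": 0, "wz": 0, "gripper": 1}
    - {"dx": 0.0008, "dy": 0, "dz": 0, "wx": 0, "wy": 0, "wz": 0, "gripper": 1}
    - {"dx": 0.0012, "dy": 0, "dz": 0, "wx": 0, "wy": 0, "wz": 0, "gripper": 1}
    - {"dx": 0.0016, "dy": 0, "dz": 0, "wx": 0, "wy": 0, "wz": 0, "gripper": 1}
    - {"dx": 0.002, "dy": 0, "dz": 0, "wx": 0, "wy": 0, "wz": 0, "gripper": 1}
    - {"dx": 0.002, "dy": 0, "dz": 0, "wx": 0, "wy": 0, "wz": 0, "gripper": 1}
    - {"dx": 0.002, "dy": 0, "dz": 0, "wx": 0, "wy": 0, "wz": 0, "gripper": 1}
    - {"dx": 0.002, "dy": 0, "dz": 0, "wx": 0, "wy": 0, "wz": 0, "gripper": 1}

```text
clock: 33.3
position: [545.0, 287.2, 24.3]
ee_rot: [-0.096, 0.7, 0.097, 0.701]
contact_force: [-0.0, -0.1, -2.1]
gripper_width: 35.0
```

```bash
python3 st.py
```

```text
33.3 [544.98 287.19  24.31] [ 0.747  0.58  -0.249 -0.    -0.74  -2.044] F [-0.03 -0.07 -2.07] M [-0.038  0.003  0.003] w 34.97
tool y yaw 105.7 x [ 0.0013  0.0012 -1.    ] y [-2.706e-01  9.627e-01  9.000e-04] z [0.9627 0.2706 0.0015]
```

Emit:
arm_command:
  rows:
    - {"dx": 0.0004, "dy": 0, "dz": 0, "wx": 0, "wy": 0, "wz": 0, "gripper": 1}
    - {"dx": 0.0008, "dy": 0, "dz": 0, "wx": 0, "wy": 0, "wz": 0, "gripper": 1}
    - {"dx": 0.0012, "dy": 0, "dz": 0, "wx": 0, "wy": 0, "wz": 0, "gripper": 1}
    - {"dx": 0.0016, "dy": 0, "dz": 0, "wx": 0, "wy": 0, "wz": 0, "gripper": 1}
    - {"dx": 0.002, "dy": 0, "dz": 0, "wx": 0, "wy": 0, "wz": 0, "gripper": 1}
    - {"dx": 0.002, "dy": 0, "dz": 0, "wx": 0, "wy": 0, "wz": 0, "gripper": 1}
    - {"dx": 0.002, "dy": 0, "dz": 0, "wx": 0, "wy": 0, "wz": 0, "gripper": 1}
    - {"dx": 0.002, "dy": 0, "dz": 0, "wx": 0, "wy": 0, "wz": 0, "gripper": 1}

```text
clock: 34.1
position: [545.1, 287.3, 23.2]
ee_rot: [-0.096, 0.7, 0.097, 0.701]
contact_force: [-3.7, -1.5, 5.2]
gripper_width: 34.8
```

```bash
python3 st.py
```

```text
34.1 [545.14 287.29  23.16] [ 0.747  0.582 -0.25   0.    -0.737 -2.044] F [-3.69 -1.51  5.25] M [-0.213  0.76   0.014] w 34.85
tool y yaw 105.72 x [ 0.0018  0.0014 -1.    ] y [-2.709e-01  9.626e-01  9.000e-04] z [0.9626 0.2709 0.0021]
```

Contact with the trivet, and the force reading shows it bearing on the wires. Next I release, rise and check.

Emit:
arm_command:
  rows:
    - {"dx": 0, "dy": 0, "dz": 0, "wx": 0, "wy": 0, "wz": 0, "gripper": 0.1}
    - {"dx": 0, "dy": 0, "dz": 0, "wx": 0, "wy": 0, "wz": 0, "gripper": -0.3}
    - {"dx": 0, "dy": 0, "dz": 0, "wx": 0, "wy": 0, "wz": 0, "gripper": -0.5}
    - {"dx": -0.002, "dy": 0, "dz": 0, "wx": 0, "wy": 0, "wz": 0, "gripper": -0.7}
    - {"dx": -0.01, "dy": 0, "dz": 0, "wx": 0, "wy": 0, "wz": 0, "gripper": -0.7}
    - {"dx": -0.03, "dy": 0, "dz": 0, "wx": 0, "wy": 0, "wz": 0, "gripper": -0.7}
    - {"dx": -0.06, "dy": 0, "dz": 0, "wx": 0, "wy": 0, "wz": 0, "gripper": -0.7}
    - {"dx": -0.1, "dy": 0, "dz": 0, "wx": 0, "wy": 0, "wz": 0, "gripper": -0.7}

```text
clock: 34.9
position: [544.1, 286.4, 123.1]
ee_rot: [-0.097, 0.701, 0.096, 0.7]
contact_force: [0.2, 0.8, -0.4]
gripper_width: 72.6
```

Emit:
arm_command:
  rows:
    - {"dx": -0.02, "dy": 0, "dz": 0, "wx": 0, "wy": 0, "wz": 0, "gripper": -0.7}
    - {"dx": -0.04, "dy": 0, "dz": 0, "wx": 0, "wy": 0, "wz": 0, "gripper": -0.7}
    - {"dx": -0.06, "dy": 0, "dz": 0, "wx": 0, "wy": 0, "wz": 0, "gripper": -0.7}
    - {"dx": -0.07, "dy": 0, "dz": 0, "wx": 0, "wy": 0, "wz": 0, "gripper": -0.7}
    - {"dx": -0.07, "dy": 0, "dz": 0, "wx": 0, "wy": 0, "wz": 0, "gripper": -0.7}
    - {"dx": -0.07, "dy": 0, "dz": 0, "wx": 0, "wy": 0, "wz": 0, "gripper": -0.7}
    - {"dx": -0.07, "dy": 0, "dz": 0, "wx": 0, "wy": 0, "wz": 0, "gripper": -0.7}
    - {"dx": -0.07, "dy": 0, "dz": 0, "wx": 0, "wy": 0, "wz": 0, "gripper": -0.7}

```text
clock: 35.7
position: [543.7, 286.1, 191.8]
ee_rot: [-0.097, 0.702, 0.096, 0.699]
contact_force: [0.1, -0.1, -0.3]
gripper_width: 72.7
```

```bash
python3 st.py;python3 - <<'E'
from h import *
for n in["side","wrist","scene"]:
    c=cam(n);cv2.imwrite(f"pics/{n}14.png",c[0][:,:,::-1])
E
```

```text
35.7 [543.71 286.15 191.82] [ 0.747  0.398 -0.075 -0.    -1.102 -2.044] F [ 0.11 -0.15 -0.34] M [ 0.067  0.05  -0.012] w 72.65
tool y yaw 105.7 x [-0.0029 -0.0023 -1.    ] y [-0.2706  0.9627 -0.0014] z [ 0.9627  0.2706 -0.0034]
```

View pics/side14.png

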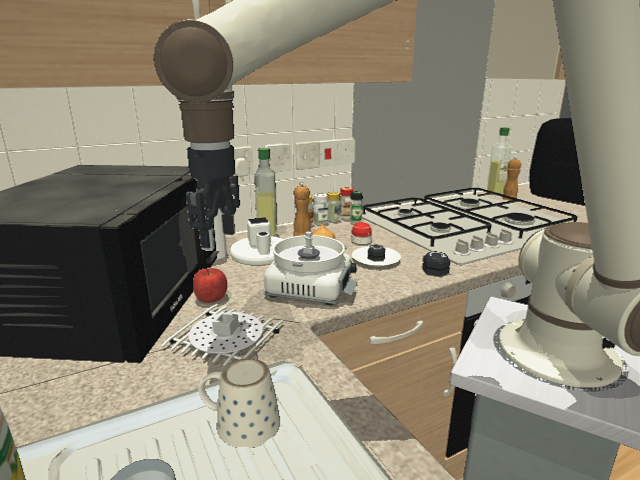

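View pics/wrist14.png

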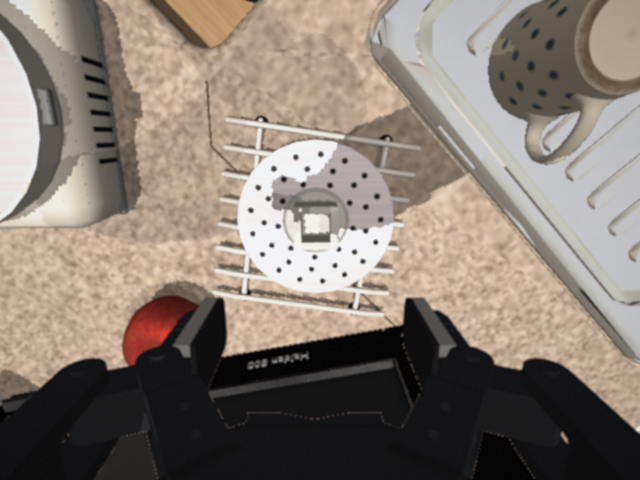

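View pics/scene14.png

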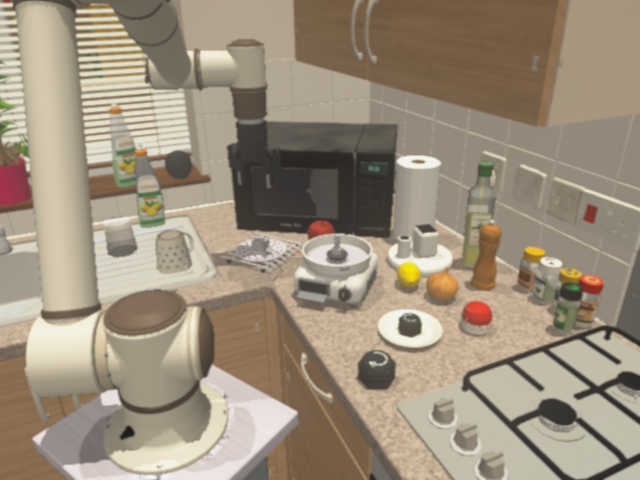

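The disc lies flat and centred on the trivet (wrist 316,217), the nut is in the saucer (scene 410,324), the fruit is unmoved, and the hand is clear. Handing in.

```bash
python3 -c "
from bench import arm
print(arm.job_done())"
```

```text
the job is handed in; nothing more can be done
None
```

The job is done and handed in at about 36 s of the 72 s allowed. The interface gave no verdict.

- **Nut:** I turned it about 184° clockwise with the hand rising alongside. The wrist readings stayed below about 4 N, though the force between nut and spindle is not measured directly. It came free without resistance and I set it in the saucer; the wrist view shows it near the middle.
- **Disc:** I lifted it straight up by its hub and set it on the trivet until I felt it touch the wires. The last wrist and side views show it flat and roughly centred, within a few mm by eye.
- **Surroundings:** The lemon, onion and apple look unmoved in the last pictures, compared by eye only. The hand ended about 190 mm up, touching nothing (contact force near zero).
- **What disagreed:**
  - My first estimate of the nut's height was about 3 mm low: the fit gave 117 mm, and contact with the saucer implied about 120 mm. It did no harm.
  - The scene and side cameras differed by up to about 10 mm in places on the saucer and trivet centres. I settled these with the wrist camera.
  - My first move call was refused because its rows left out some of the numbers.

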